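# Photograph the jewellery displays from three sides

## Robot

A 7-joint arm with a two-finger parallel gripper is mounted at the origin on the work surface. World frame = base frame: x ahead of the robot, y to its left, z up, the work surface at z = 0. Lengths are in m, angles in rad, forces in N, time in s.
With the tool pointing down it reaches from about 0.425 to 1.025 m from the base axis. Payload 3.6 kg.
Tool frame: the origin (TCP) lies between the finger pads; the fingertips stand 8 mm ahead of it and the grasp point (between the pads) lies 11 mm behind it (r.tip_reach is the distance from the TCP to the fingertips, in m); z points along the fingers, y is the line along which they close (so a half turn about z gives the same grasp; the last joint's range is limited). The gripper opens to 85 mm and grips with 20 to 120 N. Pads are 22 mm wide; open, the fingers measure 114 mm over their backs; the gripper's body (76 mm by 85 mm) begins 54 mm behind the grasp point. The pads swing forward as they close: fully open they stand 13 mm farther back than shut.
Start: joints at [-1.357, 0.591, 0.048, 1.609, -0.033, 0.943, -0.034], TCP at [0.219, 0.691, 0.239] pointing down, gripper open.
Joint ranges: [-2.69, 2.69], [-0.47, 2.24], [-1.27, 1.36], [0.19, 2.51], [-1.53, 4.68], [0.08, 2.07], [-3.09, 3.09]. Speed limits (rad/s): [2.57, 2.57, 3.14, 3.14, 3.14, 3.14, 3.14].

## Interface

Orientations are given as a unit quaternion [x, y, z, w].
In Python, from bench import r gives the robot as it stands.
- The arm moves only by the shell command python3 shift.py 'ROWS' [FORCE]. ROWS is one flat JSON list of numbers that holds 1 to 5 rows one after another, with no inner brackets; each row has 5 numbers: dx, dy, dz in mm, then a turn about the tool's z in units of 0.05 rad, then the finger opening in m; each row shifts and turns the commanded pose from where the row before left it, along the tool's axes as they then stand; what a row does not reach is not made up. A row lasts 1/12 s, in which the tool goes at most 0.0417 m and 0.125 rad, less where a joint would pass 70% of its speed; a pose out of reach is approached as far as the arm can. The fingers move at their own pace and stop on an object; FORCE is the grip in N (left out, the last holds). Time passes only in rows, so rows that do not move let the fingers close. It prints the time, the measured TCP pose, the force, the opening and the grip force at its end. Input that does not fit is refused with a message, and nothing moves.
- r.get_state(): the state, without advancing time (a new reading comes with each control period).
- r.get_image(name): name is "scene" or "top" or "wrist"; returns the picture (400x640x3 uint8, red, green, blue); there is no depth.
- r.calibration(name): a dict with "fx", "fy", "cx", "cy" (pixels), "extrinsics" (4x4, takes a point from camera to world coordinates). Camera axes: x right, y up, looking along -z (the intrinsics and any distortion apply to the point x, -y, -z); pixel columns grow to the right and rows downward; lengths in m; the calibration is good to about 2 mm. A picture is of the moment at which its call begins: read the wrist's pose just before it. calibration takes no time and is no camera call; for the wrist camera it gives the pose at the moment of the call.
- r.finish_job(): hands the job in; it is judged then, once.
The state is a dict: "t": time; "joint_pos": joint angles; "qd": joint speeds; "joint_efforts": joint torques, N m; "eef_pos": TCP position; "eef_rot": TCP orientation; "wrist_force": force on the tool from outside, world axes, zero at the start; "wrist_torque": the same for the moment, N m; "opening": finger opening in m; "gripper_force": force on a finger pad.
Only numpy, scipy, OpenCV 4.12 (cv2) and the standard library are available. Lean on these libraries where they do the work, as an engineer would, in place of code of your own. Each camera call takes 0.05 s, during which the arm holds its last target. There are 200 camera calls.

## Task

Stand every jewellery display from the leather mat upright on the photo turntable, each centred on a cork pad of its own, and take a picture: half-press the camera's two-stage shutter to its first click, keep it there about a second so that it focuses, then press it right down and let it up again. Turn the turntable one click by its knob, either way, let it settle in the detent and take a second picture in the same way, then turn it on until it rests two clicks from its start and take a third, with the displays on their pads for every picture. Then stand all the displays upright back on the mat, leave the turntable there, and do not disturb the jar, the dish or the hammer.

Things in the scene. Friction and masses are not known exactly. Their poses are not given: they have to be found in the camera images.
- ringcone: light wooden ring cone with a brass ring, maybe absent (None). Origin: centre of its underside, z up. Round base 44 mm across and 12 mm high, above it a cone 24 mm across at the foot tapering to 14 mm at the top, 62 mm high in all; brass ring round it 20 to 27 mm up. Grip the cone at 45 mm height (about 17 mm wide). 0.12 kg
- tbar: steel T-bar earring stand, maybe absent (None). Origin: centre of its underside, z up. Round base 44 mm across and 10 mm high, post 10 mm across, crossbar 46 mm long along its own y, 10 mm wide in x, from 60 to 70 mm height. Grip the crossbar across its x. 0.15 kg
- ringbox: open dark wooden ring box, maybe absent (None). Origin: centre of its underside, z up. Lower part 50 mm (own x) by 46 mm (own y) by 30 mm high; open lid standing along its +x edge, 8 mm thick, 46 mm wide, up to 68 mm height; fixed ring up to about 50 mm height in the middle. Grip the lower part across its y (46 mm), 20 mm up. 0.10 kg
- mat: brown leather mat lying fixed and flat on the bench (1 mm thick, things stand as on the bench at z = 0), 250 mm along its x by 270 mm along its y; origin at its centre. The displays start on it and must end on it
- table_centre (a point): centre of the turntable's top surface, 52 mm above the bench, on its vertical axis. White disc 260 mm across, 12 mm thick, on a dark foot
- pad0 (a point): centre of a cork pad on the turntable's top surface (a flat round mark 56 mm across, flush, 65 mm from the axis, turning with the disc)
- pad1 (a point): centre of another such cork pad, 120 degrees on; this one lies across the axis from the knob
- pad2 (a point): centre of the third cork pad, 120 degrees on
- knob (a point): top centre of the upright aluminium knob on the turntable's rim: round, 18 mm across, 36 mm high above the disc, 113 mm from the axis, turning with the disc; at the start it is on the side toward the mat. Move it along the circle about the table's axis; it needs under 4 N
- turntable (a joint): angle of the turntable in rad, 0 at the start, positive counter-clockwise from above. It has a detent every 60 degrees (1.047 rad) and snaps into the nearest one when let go
- camera: black camera fixed on a bench stand, lens toward its own +y and the turntable. Origin on the bench under its centre. Body 130 mm (own x) by 45 mm, top plate at 125 mm height; a finder hump in the middle of the top, 36 mm wide, up to 143 mm height. Does not move
- shutter_top (a point): top centre of the shutter button's cap: aluminium, 16 mm across, on the camera's top plate 45 mm to its own +x and 6 mm to its +y of the middle; cap top 11 mm above the plate, 136 mm above the bench. Pressed straight down
- first_stage (a joint): first stage of the shutter in m: 0 up, 0.003 at the first click; 1.2 N starts it, 3 N brings it to the click. Springs back
- second_stage (a joint): further travel of the shutter past the first click in m: 0 until the force exceeds 9 N, 0.0025 right down at 12 N (so 4 to 8 N holds the half-press). Springs back
- jar: bystander: amber glass jar, 60 mm across, 75 mm high; origin at the centre of its underside
- dish: bystander: small white bowl, 70 mm across, 30 mm high; origin at the centre of its underside
- chasing_hammer: bystander: hammer, 200 mm long, lying on the bench near the robot

How it is judged:
By the outcome, as a careful person would: the job done as asked, in the order asked, and still so for the second after the job is handed in, with the robot touching nothing.
Of ringcone, tbar, ringbox only 2 to 3 are there at a start; the rules pass over those that are not, and their reading is None.
At some moment in a run one of ringcone, tbar, ringbox may be knocked a few centimetres aside while the robot is not near it.
It also fails if it takes over 210 s, if anything falls off the work surface, if the arm or the gripper's body presses on something with over 40 N, if the wrist force passes 120 N, or if a joint passes its speed limit or range.

## Working session

There is one attempt and no reset: what is moved stays moved. The work goes in short steps, Python scripts to look and compute and a shell command to move; the robot and the scene stay as the last step left them, time stands still between calls to the robot, and variables do not carry over. Pictures are saved under pics/ and viewed, at most 14 in all, crops included, and the job is handed in when it is done.

```bash
ls; mkdir -p pics; python3 - <<'E'
from bench import r
import cv2
print(r.get_state()); print(r.tip_reach)
for n in("scene","top"):
    cv2.imwrite(f"pics/{n}0.png",r.get_image(n)[:,:,::-1]); print(n,r.calibration(n))
print(r.calibration("wrist"))
E
```

```text
bench.py
pics
shift.py
{'t': 0.0, 'joint_pos': array([-1.35747577,  0.59210352,  0.04828248,  1.60984692, -0.03326707,
        0.9426801 , -0.0337081 ]), 'qd': array([ 8.28893052e-04, -9.57230980e-04, -6.75713687e-04,  7.17807078e-04,
       -7.60696797e-04,  7.39707869e-05, -1.40156498e-05]), 'joint_efforts': array([-2.13738776e-04, -5.48675323e+01,  1.54624756e+00, -1.98118150e+01,
        9.35092277e-03,  8.80721229e-03, -6.65981275e-06]), 'eef_pos': array([0.21871536, 0.69036784, 0.23814251]), 'eef_rot': array([ 1.52756978e-01,  9.88263152e-01, -1.11260721e-03, -9.97750695e-05]), 'wrist_force': array([-0.06449941,  0.12075332,  0.17651553]), 'wrist_torque': array([ 0.01969395, -0.0384696 ,  0.00291773]), 'gripper_force': 0.0, 'opening': 0.08514051171496813}
0.008
scene {'fx': 393.3432869786578, 'fy': 393.3432869786578, 'cx': 321.05671984483064, 'cy': 193.59987216044664, 'extrinsics': array([[-0.8261339 , -0.46546831,  0.31755634,  0.85963005],
       [ 0.56340227, -0.67337444,  0.47869066,  0.45276938],
       [-0.00898101,  0.57437455,  0.81854335,  0.86029785],
       [ 0.        ,  0.        ,  0.        ,  1.        ]])}
top {'fx': 444.95690081225644, 'fy': 444.95690081225644, 'cx': 317.1553223300932, 'cy': 205.53364302210755, 'extrinsics': array([[-0.02086586,  0.99317511, -0.11475113,  0.40119321],
       [-0.99974678, -0.01975991,  0.010767  ,  0.04469403],
       [ 0.00842604,  0.11494674,  0.99333592,  1.34062937],
       [ 0.        ,  0.        ,  0.        ,  1.        ]])}
{'fx': 357.4823293870242, 'fy': 357.4823293870242, 'cx': 322.2351406443571, 'cy': 199.18616146698116, 'extrinsics': array([[ 0.3018159 , -0.91916943, -0.25305083,  0.15491572],
       [ 0.95336247,  0.29024333,  0.08281796,  0.71141544],
       [-0.00267743, -0.26624494,  0.96390169,  0.37163764],
       [ 0.        ,  0.        ,  0.        ,  1.        ]])}
```
View pics/scene0.png

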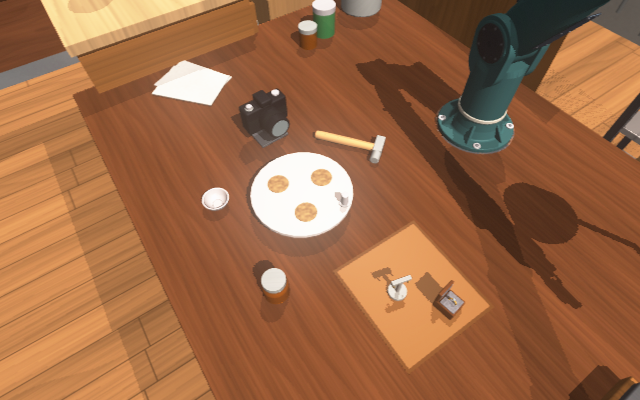

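View pics/top0.png

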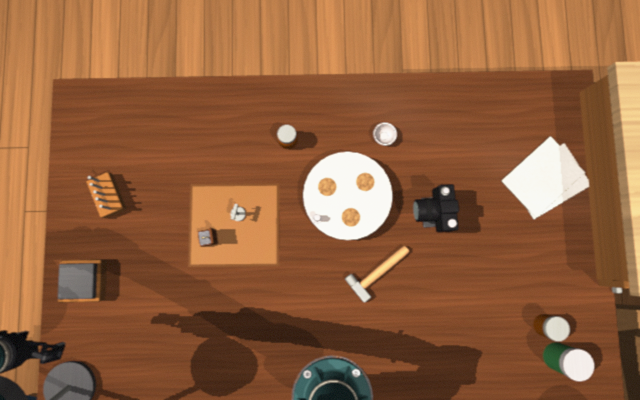

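The scene holds the T-bar (scene 398,290) and ring box (450,303), with no ring cone. The camera sits to the robot's right and the knob faces the mat. I'll enlarge crops of both pictures.

```bash
python3 - <<'E'
import cv2,numpy as np
t=cv2.imread("pics/top0.png");s=cv2.imread("pics/scene0.png")
# top x 180..470 y 140..280 ; scale 2.75 ; 
a=cv2.resize(t[145:275,180:470],None,fx=2.75,fy=2.75,interpolation=cv2.INTER_CUBIC)
cv2.imwrite("pics/topc.png",a)
b=cv2.resize(s[80:340,230:500],None,fx=2.3,fy=2.3,interpolation=cv2.INTER_CUBIC)
cv2.imwrite("pics/scenec.png",b)
E
```

View pics/topc.png

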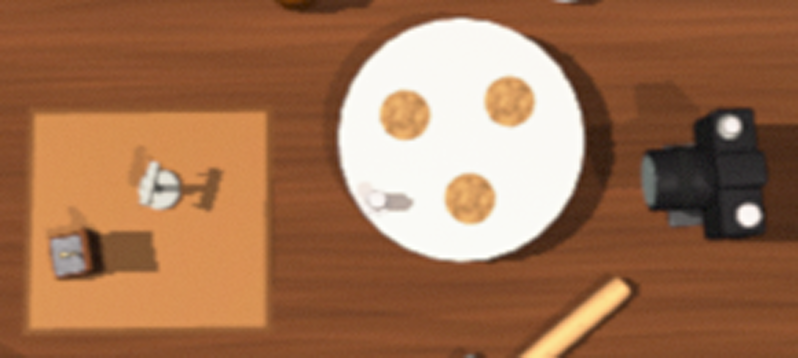

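View pics/scenec.png

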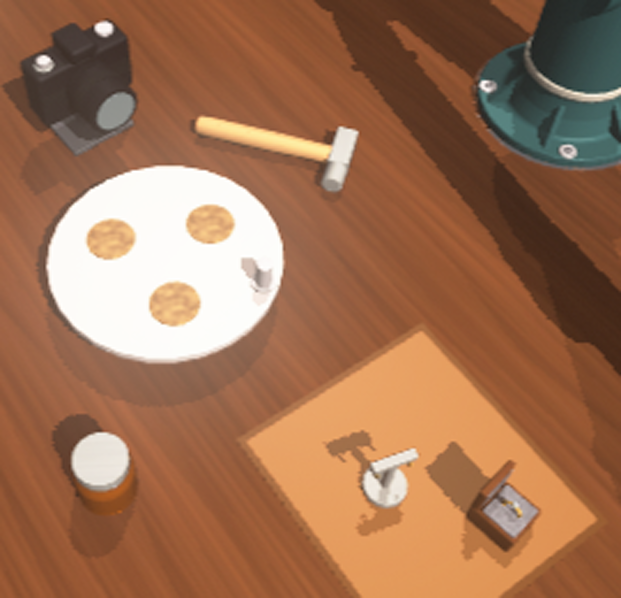

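```bash
cat > h.py <<'E'
import numpy as np, cv2
from bench import r
from scipy.spatial.transform import Rotation as R
def ray(c,u,v):
    E=c["extrinsics"]; d=E[:3,:3]@np.array([(u-c["cx"])/c["fx"],-(v-c["cy"])/c["fy"],-1]); return E[:3,3],d/np.linalg.norm(d)
def plane(c,u,v,z):
    o,d=ray(c,u,v); return o+d*(z-o[2])/d[2]
def tri(*rs):
    A=sum(np.eye(3)-np.outer(d,d) for o,d in rs); b=sum((np.eye(3)-np.outer(d,d))@o for o,d in rs); p=np.linalg.solve(A,b)
    return p,max(np.linalg.norm(np.cross(p-o,d)) for o,d in rs)
def proj(c,p):
    E=c["extrinsics"]; q=(np.asarray(p)-E[:3,3])@E[:3,:3]; return np.stack([c["cx"]-c["fx"]*q[...,0]/q[...,2],c["cy"]+c["fy"]*q[...,1]/q[...,2]],-1)
def tool(target,yaw=None):
    """offset to target in tool axes; yaw=angle of tool y axis in world (mod pi) -> turn about tool z"""
    s=r.get_state(); M=R.from_quat(s["eef_rot"]).as_matrix(); d=M.T@(np.asarray(target)-s["eef_pos"])
    y=np.arctan2(M[1,1],M[0,1]); t=None
    if yaw is not None: t=-((yaw-y+np.pi/2)%np.pi-np.pi/2)
    print("t %.2f"%s["t"],"pos",s["eef_pos"].round(4),"yawY %.3f"%y,"tilt",M[:,2].round(3),"D",d.round(4),"dist %.3f"%np.linalg.norm(d),"turn",t, "j7 %.2f"%s["joint_pos"][6],"F",s["wrist_force"].round(1)); return d,t
E
python3 - <<'E'
from h import *
T=r.calibration("top");S=r.calibration("scene")
ft=lambda u,v:((u+.5)/2.75-.5+180,(v+.5)/2.75-.5+145)
fs=lambda u,v:((u+.5)/2.3-.5+230,(v+.5)/2.3-.5+80)
for n,a,b in [("padA",(405,114),(175,304)),("padB",(510,101),(110,239)),("padC",(470,198),(210,224)),("shutter",(730,126),(43,63)),("otherbtn",(748,215),(104,29)),("knob",(378,198),(263,268)),("tbarbase",(163,187),(385,488)),("bar1",(152,165),(372,465)),("bar2",(146,203),(416,454)),("boxmid",(70,254),(510,507)),("mat1",(32,112),(0,0)),("jar",None,None)]:
    if a is None: continue
    if b==(0,0): continue
    p,e=tri(ray(T,*ft(*a)),ray(S,*fs(*b))); print(n,p.round(4),"err %.4f"%e)
for q in [(32,112),(267,112),(267,327),(27,327)]: print("mat",plane(T,*ft(*q),0.001).round(3))
print("jar",plane(T,287,130,.075),"dish",plane(T,385,131,.03),"hammer",plane(T,409,249,.02),plane(T,358,290,.02))
E
```

```text
padA [0.6066 0.0013 0.0484] err 0.0008
padB [ 0.6191 -0.112   0.048 ] err 0.0002
padC [ 0.5155 -0.0658  0.0482] err 0.0005
shutter [ 0.576  -0.3227  0.1276] err 0.0001
otherbtn [ 0.486  -0.3364  0.1249] err 0.0005
knob [0.5147 0.0322 0.0768] err 0.0007
tbarbase [ 0.5377  0.2699 -0.0041] err 0.0028
bar1 [0.5568 0.2653 0.0681] err 0.0023
bar2 [0.5155 0.2758 0.0609] err 0.0013
boxmid [0.4659 0.3602 0.0337] err 0.0001
mat [0.625 0.411 0.001]
mat [0.62  0.152 0.001]
mat [0.384 0.154 0.001]
mat [0.389 0.414 0.001]
jar [0.77106682 0.11435709 0.075     ] dish [ 0.77564801 -0.17964563  0.03      ] hammer [ 0.41887164 -0.23870071  0.02      ] [ 0.30264023 -0.08391772  0.02      ]
```

Two displays, tbar and ringbox. The table centre is about (0.580, -0.059). I'll move the wrist above the mat to refine.

```bash
python3 -c "
from h import *
tool([.50,.32,.24],np.radians(76))"
```

```text
t 0.10 pos [0.2187 0.6904 0.2382] yawY 1.264 tilt [-0.001 -0.002 -1.   ] D [-0.38   -0.2682 -0.0012] dist 0.465 turn -0.06234908003529882 j7 -0.03 F [ 0.1  0.7 -0.4]
```

Careful with the scale: shifts go in mm and turns go in units of 0.05 rad. That gives: -0.032 m is -32, -0.022 m is -22.

```bash
python3 shift.py '[-32,-22,0,0,0.085,-32,-22,0,0,0.085,-32,-22,0,0,0.085,-32,-22,0,0,0.085,-32,-22,0,0,0.085]'; python3 shift.py '[-32,-22,0,0,0.085,-32,-22,0,0,0.085,-32,-22,0,0,0.085,-32,-22,0,0,0.085,-32,-22,0,0,0.085]'; python3 shift.py '[-30,-24,0,0,0.085,-30,-24,0,0,0.085,0,0,0,0,0.085,0,0,0,0,0.085]'
python3 - <<'E'
from h import *
print(r.get_state()["eef_pos"],r.calibration("wrist")["extrinsics"].round(4).tolist())
im=r.get_image("wrist"); cv2.imwrite("pics/w1.png",im[:,:,::-1])
E
```

```text
t: 0.52
eef_pos: [0.3389, 0.5361, 0.2388]
eef_rot: [0.153, 0.988, -0.0, -0.0]
wrist_force: [0.6, -0.3, 0.2]
opening: 0.0852
gripper_force: 0.0
t: 0.93
eef_pos: [0.4582, 0.3829, 0.239]
eef_rot: [0.153, 0.988, -0.0, -0.0]
wrist_force: [1.1, 0.0, 0.1]
opening: 0.085
gripper_force: 0.0
t: 1.27
eef_pos: [0.5021, 0.3172, 0.239]
eef_rot: [0.156, 0.988, -0.001, 0.0]
wrist_force: [-1.0, 0.2, -0.1]
opening: 0.0852
gripper_force: 0.0
[0.50207574 0.31720637 0.23903118] [[0.3085, -0.9169, -0.2531, 0.4383], [0.9512, 0.2967, 0.0843, 0.3386], [-0.0022, -0.2668, 0.9638, 0.3724], [0.0, 0.0, 0.0, 1.0]]
```

View pics/w1.png

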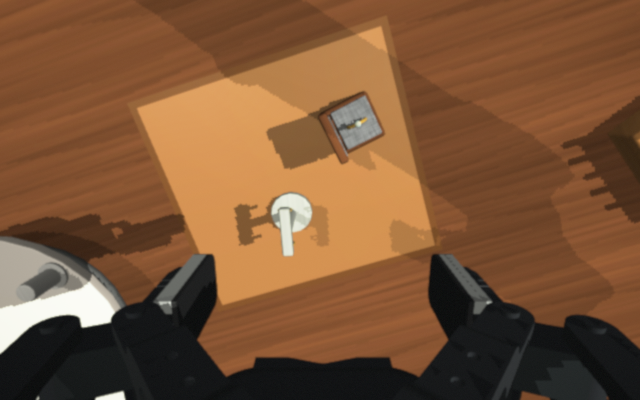

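```bash
python3 - <<'E'
from h import *
W=r.calibration("wrist");T=r.calibration("top");S=r.calibration("scene")
im=cv2.imread("pics/w1.png"); cv2.imwrite("pics/w1c.png",cv2.resize(im[80:270,230:400],None,fx=3.1,fy=3.1,interpolation=cv2.INTER_CUBIC))
E
```

```text
(no output)
```

View pics/w1c.png

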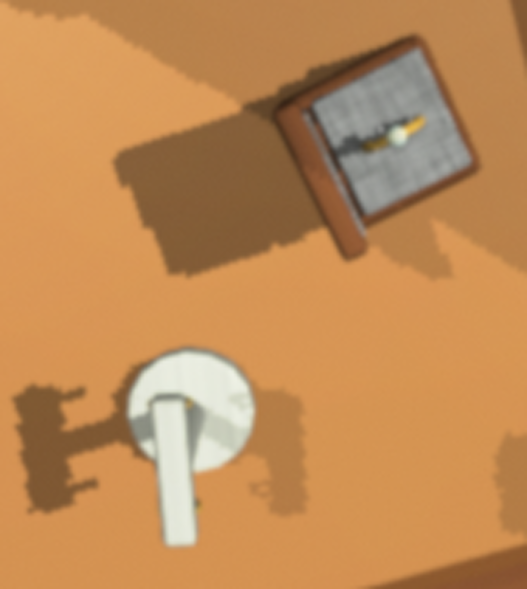

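```bash
python3 - <<'E'
from h import *
W=r.calibration("wrist");T=r.calibration("top");S=r.calibration("scene")
f=lambda u,v:((u+.5)/3.1-.5+230,(v+.5)/3.1-.5+80)
fs=lambda u,v:((u+.5)/2.3-.5+230,(v+.5)/2.3-.5+80)
for n,p,z in [("base",(191,410),.01),("bar1",(168,400),.07),("bar2",(180,543),.07),("boxc1",(418,38),.03),("boxc2",(477,165),.03),("lid1",(280,112),.068),("lid2",(347,257),.068),("ringtop",(398,135),.05)]:
    print(n,plane(W,*f(*p),z).round(4))
for n,a,b in [("base",(191,410),(385,488)),("bar1",(180,543),(372,468)),("bar2",(168,400),(416,453)),("boxring",(398,135),(512,503))]:
    print(n,[x.round(4) for x in tri(ray(W,*f(*a)),ray(S,*fs(*b)))])
tool([.536,.270,.20],np.radians(76))
E
```

```text
base [0.5352 0.2745 0.01  ]
bar1 [0.5141 0.2802 0.07  ]
bar2 [0.5569 0.2689 0.07  ]
boxc1 [0.4411 0.3798 0.03  ]
boxc2 [0.4823 0.3867 0.03  ]
lid1 [0.4476 0.3351 0.068 ]
lid2 [0.4906 0.3408 0.068 ]
ringtop [0.4646 0.3648 0.05  ]
base [array([0.5377, 0.2729, 0.0007]), np.float64(0.0002)]
bar1 [array([0.5591, 0.2663, 0.0647]), np.float64(0.0013)]
bar2 [array([0.5156, 0.2779, 0.0645]), np.float64(0.0011)]
boxring [array([0.466 , 0.3624, 0.0447]), np.float64(0.0029)]
t 1.32 pos [0.5005 0.32   0.239 ] yawY 1.261 tilt [-0.001 -0.    -1.   ] D [-0.049  -0.0368  0.039 ] dist 0.073 turn -0.06496666505815374 j7 0.66 F [-1.4  0.4  0. ]
```

Scaled: 0.03 m is 30, -0.025 m is -25, -0.035 rad is -0.7.

```bash
python3 shift.py '[-25,-18,30,-0.6,0.085,-24,-18,30,-0.7,0.085,0,0,0,0,0.085,0,0,0,0,0.085,0,0,0,0,0.085]'; python3 - <<'E'
from h import *
tool([.537,.272,.053],np.radians(75.2))
W=r.calibration("wrist"); im=r.get_image("wrist"); print(W["extrinsics"][:3,3])
cv2.imwrite("pics/w2.png",im[:,:,::-1]); np.save("w2.npy",W["extrinsics"])
E
```

```text
t: 1.73
eef_pos: [0.5349, 0.2757, 0.1805]
eef_rot: [0.119, 0.993, 0.0, -0.001]
wrist_force: [-0.6, -0.6, 0.7]
opening: 0.0848
gripper_force: 0.0
t 1.73 pos [0.5349 0.2757 0.1805] yawY 1.331 tilt [-0.001  0.001 -1.   ] D [-0.0031 -0.0032  0.1275] dist 0.128 turn 0.01888351320697068 j7 0.83 F [-0.6 -0.6  0.7]
[0.46995335 0.29190838 0.31400454]
```

View pics/w2.png

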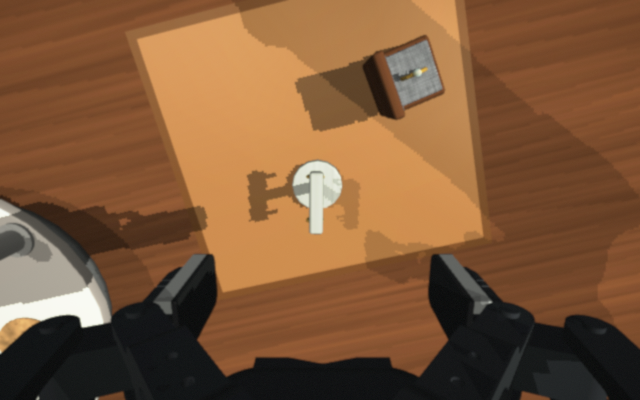

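```bash
python3 - <<'E'
from h import *
W=r.calibration("wrist"); W["extrinsics"]=np.load("w2.npy")
for n,p,z in [("base",(317.5,184.5),.01),("bar1",(316,172),.07),("bar2",(317,234),.07),("boxc1",(429,36),.03),("boxc2",(443.5,95),.03),("lid1",(365,62),.068),("lid2",(387,118),.068)]:
    print(n,plane(W,*p,z).round(4))
tool([.537,.272,.053],np.radians(75.2))
E
```

```text
base [0.5372 0.2713 0.01  ]
bar1 [0.515  0.2765 0.07  ]
bar2 [0.5596 0.2661 0.07  ]
boxc1 [0.4439 0.3787 0.03  ]
boxc2 [0.4876 0.3828 0.03  ]
lid1 [0.4529 0.3245 0.068 ]
lid2 [0.4909 0.3316 0.068 ]
t 1.78 pos [0.5351 0.2763 0.1812] yawY 1.332 tilt [ 0.     0.002 -1.   ] D [-0.0029 -0.004   0.1282] dist 0.128 turn 0.019818631484325833 j7 0.83 F [0.  0.9 0.4]
```

```bash
python3 shift.py '[-3,-5,30,0,0.05,0,0,35,0,0.05,0,0,35,0,0.05,0,0,28,0,0.05,0,0,0,0,0.05]' 40; python3 shift.py '[0,0,0,0,0.05,0,0,0,0,0,0,0,0,0,0,0,0,0,0,0,0,0,0,0,0]' 40;python3 shift.py '[0,0,0,0,0,0,0,-20,0,0,0,0,-30,0,0,0,0,-30,0,0,0,0,-30,0,0]' 40; python3 - <<'E'
from h import *
tool([.6191,-.112,.17],None)
tool([.6066,.0013,.17],None)
tool([.5155,-.0658,.17],None)
E
```

```text
t: 2.2
eef_pos: [0.5336, 0.2691, 0.0488]
eef_rot: [0.119, 0.993, -0.002, -0.004]
wrist_force: [-1.5, -0.2, 0.2]
opening: 0.0502
gripper_force: 0.0
t: 2.62
eef_pos: [0.5391, 0.2693, 0.0549]
eef_rot: [0.121, 0.993, 0.002, 0.002]
wrist_force: [-0.3, 1.4, 4.2]
opening: 0.0087
gripper_force: 41.1
t: 3.03
eef_pos: [0.537, 0.2672, 0.1638]
eef_rot: [0.121, 0.993, -0.001, -0.001]
wrist_force: [0.1, -0.5, -2.4]
opening: 0.0094
gripper_force: 40.3
t 3.03 pos [0.537  0.2672 0.1638] yawY 1.329 tilt [-0.001 -0.001 -1.   ] D [-0.1706 -0.3485 -0.0059] dist 0.388 turn None j7 0.84 F [ 0.1 -0.5 -2.4]
t 3.03 pos [0.537  0.2672 0.1638] yawY 1.329 tilt [-0.001 -0.001 -1.   ] D [-0.1313 -0.2415 -0.006 ] dist 0.275 turn None j7 0.84 F [ 0.1 -0.5 -2.4]
t 3.03 pos [0.537  0.2672 0.1638] yawY 1.329 tilt [-0.001 -0.001 -1.   ] D [-0.059  -0.3285 -0.0058] dist 0.334 turn None j7 0.84 F [ 0.1 -0.5 -2.4]
```

```bash
python3 shift.py '[-3,-20,-5,0,0,-6,-36,-5,0,0,-7,-36,-5,0,0,-7,-36,0,0,0,-7,-36,0,0,0]'; python3 shift.py '[-7,-36,0,0,0,-7,-36,0,0,0,-7,-36,0,0,0,-4,-30,0,0,0,0,-20,0,0,0]'; python3 shift.py '[0,0,0,0,0,0,0,0,0,0,0,0,0,0,0,0,0,0,0,0]'; python3 - <<'E'
from h import *
tool([.5155,-.0658,.12],None)
W=r.calibration("wrist"); im=r.get_image("wrist")
cv2.imwrite("pics/w3.png",im[:,:,::-1]); np.save("w3.npy",W["extrinsics"])
E
```

```text
t: 3.45
eef_pos: [0.527, 0.0998, 0.1785]
eef_rot: [0.12, 0.993, 0.0, 0.0]
wrist_force: [0.7, -0.4, -2.0]
opening: 0.0091
gripper_force: 40.3
t: 3.87
eef_pos: [0.5132, -0.0624, 0.1781]
eef_rot: [0.123, 0.992, -0.001, 0.0]
wrist_force: [-0.1, -0.1, -1.9]
opening: 0.0092
gripper_force: 40.3
t: 4.2
eef_pos: [0.5142, -0.0563, 0.1779]
eef_rot: [0.119, 0.993, 0.0, 0.0]
wrist_force: [0.2, -0.2, -1.0]
opening: 0.0091
gripper_force: 40.3
t 4.20 pos [ 0.5142 -0.0563  0.1779] yawY 1.331 tilt [ 0.     0.001 -1.   ] D [-0.0035 -0.009   0.0579] dist 0.059 turn None j7 1.40 F [ 0.2 -0.2 -1. ]
```

View pics/w3.png

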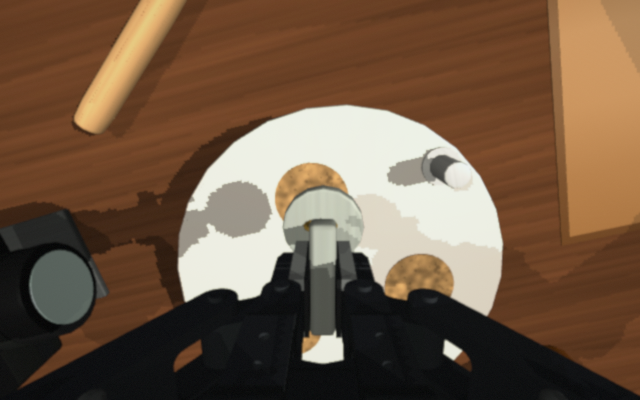

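```bash
python3 - <<'E'
from h import *
W=r.calibration("wrist"); W["extrinsics"]=np.load("w3.npy")
for n,p,z in [("C",(312,195),.052),("Cl",(275,196),.052),("Ct",(313,162),.052),("A",(420,288),.052),("Al",(385,287),.052),("Ar",(454.5,287),.052),("At",(420,254),.052),("knob",(458,175),.088),("knobfoot",(441,163),.052),("discTop",(346,104.5),.052),("discL",(179,250),.052),("discR",(503,250),.052),("baseL",(284,222),.135),("baseR",(363.5,222),.135)]:
    print(n,plane(W,*p,z).round(4))
tool([.5155,-.0658,.12],None)
E
```

```text
C [ 0.5137 -0.0637  0.052 ]
Cl [ 0.5078 -0.0908  0.052 ]
Ct [ 0.4896 -0.0569  0.052 ]
A [0.6097 0.0021 0.052 ]
Al [ 0.6021 -0.0252  0.052 ]
Ar [0.6154 0.0293 0.052 ]
At [0.5802 0.007  0.052 ]
knob [0.5139 0.033  0.088 ]
knobfoot [0.5125 0.034  0.052 ]
discTop [ 0.4557 -0.0245  0.052 ]
discL [ 0.5322 -0.1757  0.052 ]
discR [0.5923 0.0708 0.052 ]
baseL [ 0.5036 -0.0738  0.135 ]
baseR [ 0.5134 -0.0336  0.135 ]
t 4.25 pos [ 0.5143 -0.0562  0.1778] yawY 1.332 tilt [ 0.     0.001 -1.   ] D [-0.0035 -0.0091  0.0578] dist 0.059 turn None j7 1.40 F [-0.7  0.5 -1.8]
```

```bash
python3 shift.py '[-4,-8,10,0,0,0,0,20,0,0,0,0,20,0,0,0,0,10,0,0,0,0,0,0,0]'; python3 shift.py '[0,0,4,0,0,0,0,0,0,0,0,0,0,0,0,0,0,2,0,0,0,0,0,0,0]'; python3 shift.py '[0,0,1,0,0,0,0,0,0,0,0,0,0,0,0]'
```

```text
t: 4.67
eef_pos: [0.5143, -0.0663, 0.1153]
eef_rot: [0.12, 0.993, -0.0, -0.003]
wrist_force: [-0.2, -0.3, -1.9]
opening: 0.009
gripper_force: 40.2
t: 5.08
eef_pos: [0.5163, -0.0666, 0.1122]
eef_rot: [0.121, 0.993, 0.0, 0.001]
wrist_force: [-0.3, -0.4, -1.2]
opening: 0.0097
gripper_force: 40.3
t: 5.33
eef_pos: [0.516, -0.0666, 0.1109]
eef_rot: [0.121, 0.993, 0.0, 0.0]
wrist_force: [-0.7, 1.0, -1.6]
opening: 0.0089
gripper_force: 40.3
```

```bash
python3 shift.py '[0,0,2,0,0,0,0,0,0,0,0,0,0,0,0]'; python3 shift.py '[0,0,1,0,0,0,0,0,0,0,0,0,0,0,0]';  python3 shift.py '[0,0,1,0,0,0,0,0,0,0,0,0,0,0,0]'
```

```text
t: 5.58
eef_pos: [0.5158, -0.0666, 0.1087]
eef_rot: [0.121, 0.993, -0.0, -0.0]
wrist_force: [-0.2, -0.4, -1.8]
opening: 0.0092
gripper_force: 40.3
t: 5.83
eef_pos: [0.5159, -0.0666, 0.1077]
eef_rot: [0.121, 0.993, -0.0, -0.0]
wrist_force: [-0.6, -0.1, -1.5]
opening: 0.0093
gripper_force: 40.3
t: 6.08
eef_pos: [0.5161, -0.0666, 0.1068]
eef_rot: [0.121, 0.993, -0.0, 0.0]
wrist_force: [0.0, 0.2, -1.1]
opening: 0.0093
gripper_force: 40.3
```

Scaled: 0.001 m is 1.

```bash
python3 shift.py '[0,0,1,0,0,0,0,0,0,0,0,0,0,0,0]'; python3 shift.py '[0,0,0,0,0.03,0,0,0,0,0.03,0,0,0,0,0.03]';  python3 shift.py '[0,0,-30,0,0.04,0,0,-35,0,0.05,20,30,-35,0,0.085,10,30,0,0,0.085,0,0,0,0,0.085]';python3 shift.py '[0,0,0,0,0.085,0,0,0,0,0.085,0,0,0,0,0.085]'; python3 - <<'E'
from h import *
W=r.calibration("wrist"); im=r.get_image("wrist")
cv2.imwrite("pics/w4.png",im[:,:,::-1]); np.save("w4.npy",W["extrinsics"])
tool([.467,.358,.16],np.radians(8))
E
```

```text
t: 6.33
eef_pos: [0.5162, -0.0666, 0.1067]
eef_rot: [0.121, 0.993, 0.0, 0.0]
wrist_force: [-1.9, 0.6, 7.3]
opening: 0.009
gripper_force: 41.4
t: 6.58
eef_pos: [0.516, -0.0666, 0.1058]
eef_rot: [0.121, 0.993, 0.0, 0.0]
wrist_force: [0.6, 0.2, -0.3]
opening: 0.0303
gripper_force: 0.0
t: 7.0
eef_pos: [0.5039, -0.0004, 0.2016]
eef_rot: [0.117, 0.993, 0.002, 0.002]
wrist_force: [-0.4, 1.5, 0.3]
opening: 0.0833
gripper_force: 0.0
t: 7.25
eef_pos: [0.5029, -0.008, 0.1992]
eef_rot: [0.121, 0.993, -0.0, -0.001]
wrist_force: [-0.2, -0.7, -0.2]
opening: 0.0852
gripper_force: 0.0
t 7.30 pos [ 0.5029 -0.0082  0.1992] yawY 1.327 tilt [-0.001 -0.001 -1.   ] D [0.1232 0.3468 0.039 ] dist 0.370 turn 1.187440022675895 j7 1.29 F [ 0.7 -0.1 -1.4]
```

View pics/w4.png

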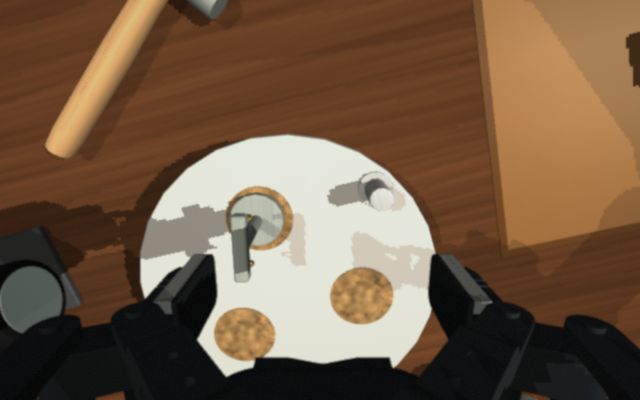

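```bash
python3 - <<'E'
from h import *
W=r.calibration("wrist"); W["extrinsics"]=np.load("w4.npy")
im=cv2.imread("pics/w4.png"); cv2.imwrite("pics/w4c.png",cv2.resize(im[175:290,215:305],None,fx=6,fy=5.2,interpolation=cv2.INTER_CUBIC))
for n,p,z in [("C",(260,218.5),.052),("B",(244.5,333),.052),("A",(361.5,296),.052),("base",(258.5,220),.062),("knob",(382,198),.088)]:
    print(n,plane(W,*p,z).round(4))
E
```

```text
C [ 0.5165 -0.0643  0.052 ]
B [ 0.6182 -0.1093  0.052 ]
A [0.6068 0.0019 0.052 ]
base [ 0.5147 -0.0632  0.062 ]
knob [0.5126 0.0334 0.088 ]
```

View pics/w4c.png

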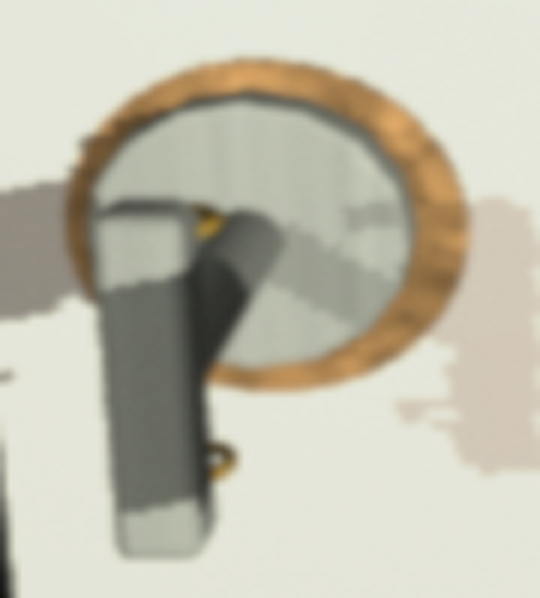

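```bash
python3 shift.py '[12.5,35,0,0,0.085,12.5,35,0,0,0.085,12.5,35,0,0,0.085,12.5,35,0,0,0.085,12.5,35,0,0,0.085]'; python3 shift.py '[12.5,35,0,0,0.085,12.5,35,0,0,0.085,12.5,35,0,0,0.085,12.5,35,0,0,0.085,12.5,30,0,0,0.085]';python3 shift.py '[0,0,0,2.38,0.085,0,0,0,2.38,0.085,0,0,0,2.38,0.085,0,0,0,2.38,0.085,0,0,0,2.38,0.085]';python3 shift.py '[0,0,0,2.38,0.085,0,0,0,2.38,0.085,0,0,0,2.38,0.085,0,0,0,2.38,0.085,0,0,0,2.38,0.085]';python3 shift.py '[0,0,0,0,0.085,0,0,0,0,0.085,0,0,0,0,0.085]'; python3 - <<'E'
from h import *
W=r.calibration("wrist"); im=r.get_image("wrist")
tool([.467,.358,.16],np.radians(8))
cv2.imwrite("pics/w5.png",im[:,:,::-1]); np.save("w5.npy",W["extrinsics"])
E
```

```text
t: 7.72
eef_pos: [0.4845, 0.1782, 0.1993]
eef_rot: [0.122, 0.993, -0.0, -0.0]
wrist_force: [0.7, -0.9, 0.5]
opening: 0.0851
gripper_force: 0.0
t: 8.13
eef_pos: [0.4649, 0.3596, 0.1991]
eef_rot: [0.121, 0.993, -0.0, -0.0]
wrist_force: [0.5, 0.7, 0.2]
opening: 0.0849
gripper_force: 0.0
t: 8.55
eef_pos: [0.4651, 0.3567, 0.199]
eef_rot: [0.41, 0.912, -0.001, 0.0]
wrist_force: [-0.0, 0.2, -0.8]
opening: 0.085
gripper_force: 0.0
t: 8.97
eef_pos: [0.4652, 0.3567, 0.1991]
eef_rot: [0.659, 0.752, -0.001, 0.0]
wrist_force: [0.6, -0.8, -0.6]
opening: 0.085
gripper_force: 0.0
t: 9.22
eef_pos: [0.4648, 0.3574, 0.1994]
eef_rot: [0.656, 0.755, -0.0, 0.0]
wrist_force: [-0.7, 0.2, -1.0]
opening: 0.0852
gripper_force: 0.0
t 9.27 pos [0.4647 0.3575 0.1995] yawY 0.140 tilt [-0. -0. -1.] D [0.0002 0.0023 0.0395] dist 0.040 turn 0.0007304300911257222 j7 -0.34 F [-0.3  0.1  0.2]
```

View pics/w5.png

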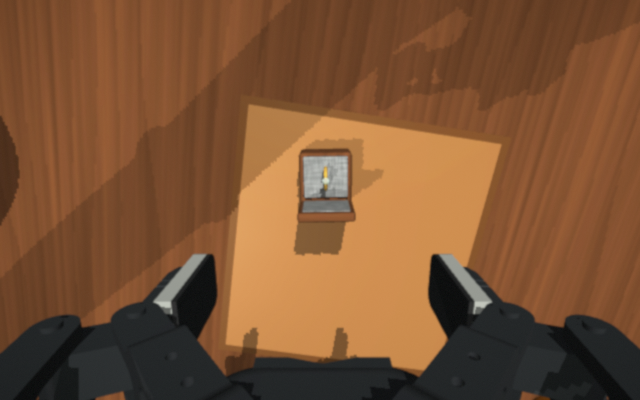

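```bash
python3 - <<'E'
from h import *
W=r.calibration("wrist"); W["extrinsics"]=np.load("w5.npy")
for n,p,z in [("e1",(299.5,151),.03),("e2",(351,150.5),.03),("lid1",(298,215),.068),("lid2",(355.5,213.5),.068)]:
    print(n,plane(W,*p,z).round(4))
E
```

```text
e1 [0.4423 0.3806 0.03  ]
e2 [0.4855 0.3872 0.03  ]
lid1 [0.449  0.3365 0.068 ]
lid2 [0.4931 0.344  0.068 ]
```

```bash
python3 shift.py '[2,1.5,30,-0.32,0.085,2,2,35,0,0.085,0,0,35,0,0.085,0,0,35,0,0.085,0,0,20,0,0.085]'; python3 shift.py '[0,0,15,0,0.085,0,0,10,0,0.085,0,0,6,0,0.085,0,0,0,0,0.085,0,0,0,0,0.085]' 30;  python3 -c "
from h import *
tool([.4675,.362,.013],np.radians(9))"
```

```text
t: 9.68
eef_pos: [0.466, 0.3614, 0.0415]
eef_rot: [0.65, 0.76, -0.002, -0.001]
wrist_force: [-0.3, -0.4, -0.7]
opening: 0.085
gripper_force: 0.0
t: 10.1
eef_pos: [0.4679, 0.3626, 0.0143]
eef_rot: [0.65, 0.76, 0.0, 0.0]
wrist_force: [0.2, 0.7, 0.5]
opening: 0.0851
gripper_force: 0.0
t 10.10 pos [0.4679 0.3626 0.0143] yawY 0.155 tilt [ 0.001  0.001 -1.   ] D [-0.0006 -0.0005  0.0013] dist 0.001 turn -0.0019290205831639096 j7 -0.22 F [0.2 0.7 0.5]
```

Scaled: -0.035 m is -35, -0.025 m is -25.

```bash
python3 shift.py '[0,0,0,0,0.03,0,0,0,0,0.03,0,0,0,0,0.03,0,0,0,0,0.03,0,0,0,0,0.03]' 30; python3 shift.py '[0,0,0,0,0.03,0,0,-20,0,0.03,0,0,-35,0,0.03,0,0,-35,0,0.03,0,0,-35,0,0.03]';  python3 shift.py '[0,0,-35,0,0.03,0,0,-25,0,0.03,0,0,0,0,0.03]'; python3 -c "
from h import *
tool([.6187,-.1105,.20],np.radians(9))"
```

```text
t: 10.52
eef_pos: [0.4677, 0.3629, 0.0148]
eef_rot: [0.65, 0.76, 0.001, -0.0]
wrist_force: [-1.5, -0.4, 6.5]
opening: 0.0455
gripper_force: 32.4
t: 10.93
eef_pos: [0.4667, 0.3619, 0.1396]
eef_rot: [0.65, 0.76, -0.001, -0.0]
wrist_force: [1.3, 0.9, -0.2]
opening: 0.0453
gripper_force: 31.5
t: 11.18
eef_pos: [0.4704, 0.3642, 0.2043]
eef_rot: [0.65, 0.76, 0.005, 0.001]
wrist_force: [0.2, 0.7, -0.8]
opening: 0.0454
gripper_force: 31.6
t 11.18 pos [0.4704 0.3642 0.2043] yawY 0.155 tilt [ 0.008  0.007 -1.   ] D [-0.4919  0.0734  0.0022] dist 0.497 turn -0.0024026147076521287 j7 -0.33 F [ 0.2  0.7 -0.8]
```

Scaled: -0.038 m is -38, -0.036 m is -36.

```bash
python3 shift.py '[-20,3,0,0,0.03,-36,5.5,0,0,0.03,-38,5.7,0,0,0.03,-38,5.7,0,0,0.03,-38,5.7,0,0,0.03]'; python3 shift.py '[-38,5.7,0,0,0.03,-38,5.7,0,0,0.03,-38,5.7,0,0,0.03,-38,5.7,0,0,0.03,-38,5.7,0,0,0.03]';  python3 shift.py '[-38,5.7,0,0,0.03,-38,5.7,0,0,0.03,-36,5.5,0,0,0.03,-18,2,0,0,0.03,0,0,0,0,0.03]'; python3 shift.py '[0,0,0,0,0.03,0,0,0,0,0.03,0,0,0,0,0.03]'; python3 -c "
from h import *
tool([.6187,-.1105,.067],np.radians(9))"
```

```text
t: 11.6
eef_pos: [0.5182, 0.1968, 0.1979]
eef_rot: [0.65, 0.76, -0.001, -0.0]
wrist_force: [0.6, -0.0, -1.6]
opening: 0.0458
gripper_force: 31.5
t: 12.02
eef_pos: [0.5757, 0.0134, 0.1978]
eef_rot: [0.65, 0.76, -0.001, -0.001]
wrist_force: [1.1, 1.0, -0.9]
opening: 0.0459
gripper_force: 31.5
t: 12.43
eef_pos: [0.6151, -0.1179, 0.1983]
eef_rot: [0.654, 0.757, -0.002, 0.002]
wrist_force: [0.7, 0.2, -1.9]
opening: 0.0454
gripper_force: 31.5
t: 12.68
eef_pos: [0.6145, -0.108, 0.198]
eef_rot: [0.649, 0.761, 0.0, -0.001]
wrist_force: [0.9, 0.0, -1.0]
opening: 0.0452
gripper_force: 31.5
t 12.68 pos [ 0.6145 -0.108   0.198 ] yawY 0.158 tilt [-0.002  0.002 -1.   ] D [-0.0034  0.0039  0.131 ] dist 0.131 turn 0.0007748100965003779 j7 0.51 F [ 0.9  0.  -1. ]
```

Scaled: 0.03 m is 30, 0.025 m is 25.

```bash
python3 shift.py '[-3,4,30,0,0.03,0,0,30,0,0.03,0,0,30,0,0.03,0,0,25,0,0.03,0,0,10,0,0.03]'; python3 shift.py '[0,0,3,0,0.03,0,0,0,0,0.03,0,0,0,0,0.03,0,0,0,0,0.03]';  python3 shift.py '[0,0,1,0,0.03,0,0,0,0,0.03,0,0,0,0,0.03]'; python3 shift.py '[0,0,1,0,0.03,0,0,0,0,0.03,0,0,0,0,0.03]'; python3 -c "
from h import *
tool([.6187,-.1105,.067],np.radians(9))"
```

```text
t: 13.1
eef_pos: [0.6171, -0.1097, 0.0702]
eef_rot: [0.649, 0.761, -0.001, -0.003]
wrist_force: [-0.7, -0.5, -1.5]
opening: 0.0449
gripper_force: 31.4
t: 13.43
eef_pos: [0.621, -0.1128, 0.0726]
eef_rot: [0.65, 0.76, 0.001, 0.001]
wrist_force: [0.7, -0.7, -1.1]
opening: 0.0453
gripper_force: 31.4
t: 13.68
eef_pos: [0.62, -0.1128, 0.0706]
eef_rot: [0.65, 0.76, 0.0, 0.001]
wrist_force: [-0.4, 0.1, -0.6]
opening: 0.0459
gripper_force: 31.4
t: 13.93
eef_pos: [0.6195, -0.1128, 0.0688]
eef_rot: [0.65, 0.76, -0.0, -0.0]
wrist_force: [0.1, 0.0, -0.8]
opening: 0.0455
gripper_force: 31.4
t 13.93 pos [ 0.6195 -0.1128  0.0688] yawY 0.155 tilt [-0.  0. -1.] D [ 0.0024 -0.0005  0.0018] dist 0.003 turn -0.00207484482205178 j7 0.58 F [ 0.1  0.  -0.8]
```

```bash
python3 shift.py '[2,0,1,0,0.03,0,0,0,0,0.03,0,0,0,0,0.03]'; python3 shift.py '[0,0,1,0,0.03,0,0,0,0,0.03,0,0,0,0,0.03]'; python3 shift.py '[0,0,1,0,0.03,0,0,0,0,0.03,0,0,0,0,0.03]' | sed -n '1,4p'
```

```text
t: 14.18
eef_pos: [0.6192, -0.1104, 0.0676]
eef_rot: [0.65, 0.76, -0.0, -0.0]
wrist_force: [-0.1, 0.7, -1.6]
opening: 0.0453
gripper_force: 31.4
t: 14.43
eef_pos: [0.6194, -0.1108, 0.0668]
eef_rot: [0.65, 0.76, 0.0, 0.0]
wrist_force: [0.5, 0.2, -0.4]
opening: 0.0448
gripper_force: 31.5
t: 14.68
eef_pos: [0.6194, -0.1107, 0.0668]
eef_rot: [0.65, 0.76, 0.0, -0.0]
wrist_force: [-1.9, 0.7, 5.8]
```

```bash
python3 shift.py '[0,0,0,0,0.06,0,0,0,0,0.07,0,0,0,0,0.07,0,0,0,0,0.07,0,0,-20,0,0.07]'; python3 shift.py '[0,0,-35,0,0.07,0,0,-35,0,0.07,0,0,-35,0,0.07,0,0,-30,0,0.07,0,0,0,0,0.0]'; python3 shift.py '[0,0,0,0,0,0,0,0,0,0,0,0,0,0,0]'; python3 - <<'E'
from h import *
W=r.calibration("wrist"); im=r.get_image("wrist")
cv2.imwrite("pics/w6.png",im[:,:,::-1]); np.save("w6.npy",W["extrinsics"])
cv2.imwrite("pics/top6.png",r.get_image("top")[:,:,::-1])
t=r.calibration
tool([.576,-.323,.20],None)
E
```

```text
t: 15.1
eef_pos: [0.6166, -0.1101, 0.0827]
eef_rot: [0.65, 0.76, -0.002, -0.003]
wrist_force: [-0.4, 0.3, -0.3]
opening: 0.0701
gripper_force: 0.0
t: 15.52
eef_pos: [0.6234, -0.1122, 0.2274]
eef_rot: [0.65, 0.76, 0.003, 0.005]
wrist_force: [0.7, -0.5, 0.3]
opening: 0.0595
gripper_force: 0.0
t: 15.77
eef_pos: [0.618, -0.1103, 0.2191]
eef_rot: [0.65, 0.76, -0.001, -0.001]
wrist_force: [-1.0, 0.0, 0.8]
opening: 0.0215
gripper_force: 0.0
t 15.87 pos [ 0.6182 -0.1105  0.219 ] yawY 0.155 tilt [-0.003  0.    -1.   ] D [-0.2035 -0.0744  0.0191] dist 0.217 turn None j7 0.50 F [-0.7  0.4  0.3]
```

View pics/w6.png

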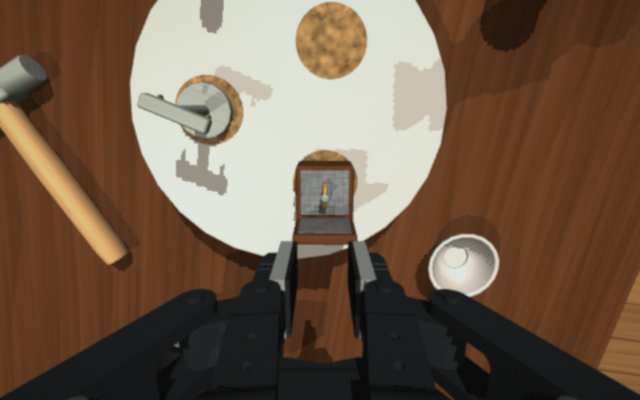

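```bash
python3 - <<'E'
from h import *
W=r.calibration("wrist"); W["extrinsics"]=np.load("w6.npy")
for n,p,z in [("e1",(302,163.5),.082),("e2",(351,163),.082),("lid1",(296,238),.12),("lid2",(355,237),.12),("Btop",(325,150),.052),("Bl",(293.5,180),.052),("Br",(357,180),.052),("A",(331,40),.052),("C",(208.5,109),.052),("base",(206,111),.062)]:
    print(n,plane(W,*p,z).round(4))
E
```

```text
e1 [ 0.5994 -0.0918  0.082 ]
e2 [ 0.6363 -0.0856  0.082 ]
lid1 [ 0.6038 -0.1375  0.12  ]
lid2 [ 0.6442 -0.1304  0.12  ]
Btop [ 0.6159 -0.0828  0.052 ]
Bl [ 0.5932 -0.1124  0.052 ]
Br [ 0.6471 -0.1039  0.052 ]
A [0.6071 0.0023 0.052 ]
C [ 0.5168 -0.0645  0.052 ]
base [ 0.518  -0.0656  0.062 ]
```

Careful with the scale: shifts go in mm and turns go in units of 0.05 rad. That gives: -0.034 m is -34, -0.013 m is -13.

```bash
python3 shift.py '[-34,-12,0,0,0,-34,-12,0,0,0,-34,-13,0,0,0,-34,-13,0,0,0,-34,-12,0,0,0]'; python3 shift.py '[-20,-9,0,0,0,0,0,0,0,0,0,0,0,0,0,0,0,0,0,0,0,0,0,0,0]'; python3 - <<'E'
from h import *
W=r.calibration("wrist"); im=r.get_image("wrist")
cv2.imwrite("pics/w7.png",im[:,:,::-1]); np.save("w7.npy",W["extrinsics"])
tool([.576,-.323,.15],None)
E
```

```text
t: 16.28
eef_pos: [0.583, -0.2896, 0.2194]
eef_rot: [0.65, 0.76, -0.0, -0.001]
wrist_force: [0.6, -0.6, 0.4]
opening: -0.0001
gripper_force: 0.0
t: 16.7
eef_pos: [0.5791, -0.3071, 0.2199]
eef_rot: [0.649, 0.761, 0.0, -0.001]
wrist_force: [1.1, 1.3, 0.6]
opening: -0.0001
gripper_force: 0.0
t 16.75 pos [ 0.5792 -0.307   0.2201] yawY 0.158 tilt [-0.001  0.002 -1.   ] D [-0.0154 -0.0057  0.0701] dist 0.072 turn None j7 0.82 F [-0.3  1.2  0.4]
```

View pics/w7.png

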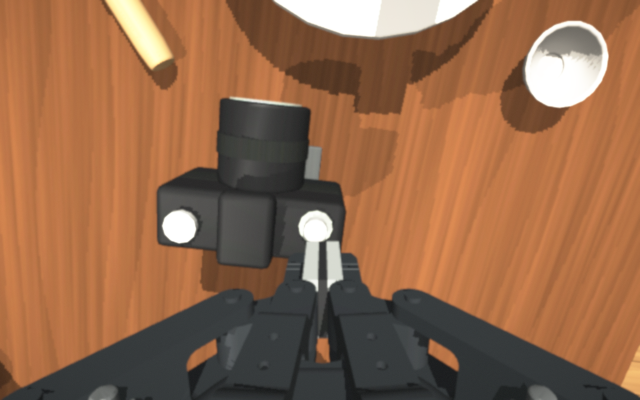

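```bash
python3 - <<'E'
from h import *
W=r.calibration("wrist"); W["extrinsics"]=np.load("w7.npy")
p=plane(W,316,227.5,.136);print(p, plane(W,180,227,.136))
tool([p[0],p[1],.150],None)
E
```

```text
[ 0.57714025 -0.31879288  0.136     ] [ 0.49056415 -0.33222487  0.136     ]
t 16.75 pos [ 0.5792 -0.307   0.2201] yawY 0.158 tilt [-0.001  0.002 -1.   ] D [-0.0114 -0.0039  0.0701] dist 0.071 turn None j7 0.82 F [-0.3  1.2  0.4]
```

Scaled: 0.025 m is 25, 0.015 m is 15.

```bash
python3 shift.py '[-6,-2,25,0,0,-5.5,-2,25,0,0,0,0,15,0,0,0,0,5,0,0,0,0,0,0,0]'; python3 shift.py '[0,0,0,0,0,0,0,0,0,0,0,0,0,0,0,0,0,0,0,0]'; python3 -c "
from h import *
tool([.5771,-.3188,.144],None)"
```

```text
t: 17.17
eef_pos: [0.576, -0.3193, 0.1492]
eef_rot: [0.649, 0.76, -0.0, -0.002]
wrist_force: [0.0, 0.2, 0.7]
opening: -0.0002
gripper_force: 0.0
t: 17.5
eef_pos: [0.577, -0.3216, 0.152]
eef_rot: [0.65, 0.76, 0.0, 0.001]
wrist_force: [-1.0, -0.0, 0.8]
opening: 0.0
gripper_force: 0.0
t 17.50 pos [ 0.577  -0.3216  0.152 ] yawY 0.155 tilt [ 0.002 -0.001 -1.   ] D [0.0028 0.0005 0.008 ] dist 0.008 turn None j7 0.87 F [-1.  -0.   0.8]
```

Scaled: 0.002 m is 2.

```bash
python3 shift.py '[2,0,2,0,0,0,0,2,0,0,0,0,0,0,0,0,0,0,0,0,0,0,0,0,0]'|sed -n '2p;4p'; python3 shift.py '[0,0,2,0,0,0,0,0,0,0,0,0,0,0,0,0,0,0,0,0]'|sed -n '2p;4p';python3 shift.py '[0,0,1,0,0,0,0,0,0,0,0,0,0,0,0,0,0,0,0,0]'|sed -n '2p;4p'
```

```text
eef_pos: [0.5759, -0.3195, 0.1467]
wrist_force: [0.1, 0.3, 0.5]
eef_pos: [0.576, -0.3195, 0.1448]
wrist_force: [0.3, 0.0, -0.2]
eef_pos: [0.5761, -0.3196, 0.144]
wrist_force: [0.5, -0.3, 2.0]
```

Scaled: 0.001 m is 1.

```bash
python3 shift.py '[0,0,1,0,0,0,0,0,0,0,0,0,0,0,0]'|sed -n '2p;4p'; python3 shift.py '[0,0,1,0,0,0,0,0,0,0,0,0,0,0,0]'|sed -n '2p;4p';python3 shift.py '[0,0,0.5,0,0,0,0,0,0,0,0,0,0,0,0]'|sed -n '2p;4p'
```

```text
eef_pos: [0.5761, -0.3196, 0.1429]
wrist_force: [-0.2, 0.0, 0.9]
eef_pos: [0.5761, -0.3196, 0.1419]
wrist_force: [0.2, 0.3, 2.1]
eef_pos: [0.5761, -0.3196, 0.1414]
wrist_force: [0.3, -0.1, 2.8]
```

Scaled: 0.0005 m is 0.5.

```bash
python3 shift.py '[0,0,0.5,0,0,0,0,0,0,0,0,0,0,0,0]'|sed -n '2p;4p'; python3 -c "
from h import *
for i in range(1): print(r.get_state()['wrist_force'])"
```

```text
eef_pos: [0.5761, -0.3196, 0.1412]
wrist_force: [-1.3, 0.7, 4.4]
[-1.30775576  0.65189534  4.44138818]
```

Scaled: 0.0003 m is 0.3.

```bash
python3 shift.py '[0,0,0.3,0,0,0,0,0,0,0,0,0,0,0,0]'|sed -n '2p;4p'
```

```text
eef_pos: [0.5761, -0.3196, 0.1411]
wrist_force: [-0.4, 0.5, 6.3]
```

```bash
python3 shift.py '[0,0,0,0,0,0,0,0,0,0,0,0,0,0,0,0,0,0,0,0,0,0,0,0,0]'|sed -n '2p;4p'; python3 shift.py '[0,0,0,0,0,0,0,0,0,0,0,0,0,0,0,0,0,0,0,0]'|sed -n '2p;4p'; python3 shift.py '[0,0,2,0,0,0,0,2.5,0,0,0,0,0,0,0,0,0,0,0,0,0,0,0,0,0]'; python3 shift.py '[0,0,-6,0,0,0,0,-15,0,0,0,0,-20,0,0,0,0,-30,0,0,0,0,-30,0,0]'
```

```text
eef_pos: [0.5761, -0.3196, 0.1411]
wrist_force: [-0.7, 0.5, 6.8]
eef_pos: [0.5761, -0.3196, 0.1411]
wrist_force: [0.3, 0.6, 6.5]
t: 21.0
eef_pos: [0.5762, -0.3196, 0.1384]
eef_rot: [0.65, 0.76, 0.001, 0.0]
wrist_force: [-2.5, 3.2, 15.5]
opening: -0.0
gripper_force: 8.0
t: 21.42
eef_pos: [0.5748, -0.3185, 0.2363]
eef_rot: [0.65, 0.76, -0.0, -0.002]
wrist_force: [0.3, -0.5, 0.2]
opening: -0.0002
gripper_force: 0.0
```

Scaled: -0.12 rad is -2.4.

```bash
python3 shift.py '[0,0,0,-2.4,0.05,0,0,0,-2.4,0.05,0,0,0,-2.4,0.05,0,0,0,-2.4,0.05,0,0,0,0,0.05]'; python3 -c "
from h import *
tool([.5135,.033,.20],np.radians(36.5))"
```

```text
t: 21.83
eef_pos: [0.5753, -0.3191, 0.2363]
eef_rot: [0.45, 0.893, 0.0, -0.001]
wrist_force: [0.4, -0.1, 0.2]
opening: 0.05
gripper_force: 0.0
t 21.83 pos [ 0.5753 -0.3191  0.2363] yawY 0.637 tilt [-0.001  0.001 -1.   ] D [0.3197 0.1597 0.0368] dist 0.359 turn 1.1656147219207824e-05 j7 1.22 F [ 0.4 -0.1  0.2]
```

```bash
python3 shift.py '[34,17,0,0,0.05,34,17,0,0,0.05,34,17,0,0,0.05,34,17,0,0,0.05,34,17,0,0,0.05]'; python3 shift.py '[34,17,0,0,0.05,34,17,0,0,0.05,34,17,10,0,0.05,34,17,15,0,0.05,14,7,10,0,0.05]'; python3 shift.py '[0,0,0,0,0.05,0,0,0,0,0.05,0,0,0,0,0.05]'|sed -n '2p'; python3 - <<'E'
from h import *
W=r.calibration("wrist"); im=r.get_image("wrist")
cv2.imwrite("pics/w8.png",im[:,:,::-1]); np.save("w8.npy",W["extrinsics"])
tool([.5135,.033,.068],np.radians(36.5)); print(proj(W,[[.5135,.033,.088],[.5165,-.0645,.052],[.607,.002,.052]]))
E
```

```text
t: 22.25
eef_pos: [0.5426, -0.1305, 0.2364]
eef_rot: [0.453, 0.892, -0.0, -0.001]
wrist_force: [0.5, 0.2, -0.5]
opening: 0.0502
gripper_force: 0.0
t: 22.67
eef_pos: [0.513, 0.0392, 0.2008]
eef_rot: [0.449, 0.893, 0.001, -0.002]
wrist_force: [0.4, 0.2, -0.1]
opening: 0.05
gripper_force: 0.0
eef_pos: [0.5152, 0.0319, 0.202]
t 22.97 pos [0.5155 0.0314 0.2023] yawY 0.631 tilt [ 0.001 -0.001 -1.   ] D [ 0.0027 -0.0006  0.1343] dist 0.134 turn -0.005732437089955411 j7 0.62 F [-0.8  0.2  0.2]
[[320.80943616 195.20818779]
 [257.82282497 273.69142158]
 [386.47656755 273.53139097]]
```

View pics/w8.png

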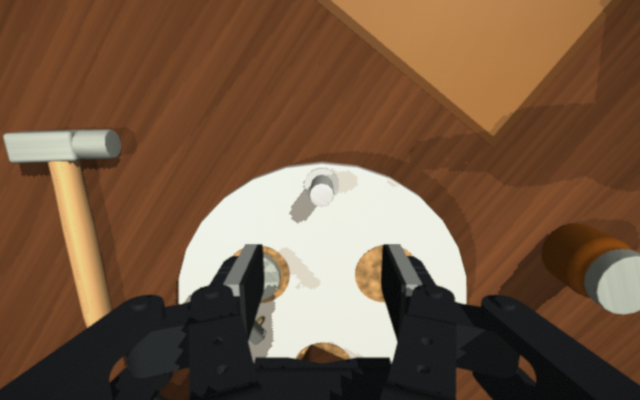

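The knob top at (321,194) matches my estimate. My 14 views are used up, so further checks go by image code. First I'll check by numbers that the displays are on their pads.

```bash
cat > chk.py <<'E'
from h import *
def hullpts(kind,x,y,yaw,z0):
    c,s=np.cos(yaw),np.sin(yaw)
    if kind=="box":
        L=[(a,b,h) for a in(-.025,.025) for b in(-.023,.023) for h in(0,.03)]+[(a,b,.068) for a in(.017,.025) for b in(-.023,.023)]; parts=[L[:8],L[8:]+[(a,b,.03) for a in(.017,.025) for b in(-.023,.023)]]
    else:
        t=np.linspace(0,6.28,24); parts=[[(.022*np.cos(q),.022*np.sin(q),h) for q in t for h in(0,.01)],[(.005*np.cos(q),.005*np.sin(q),h) for q in t for h in(.01,.06)],[(a,b,h) for a in(-.005,.005) for b in(-.023,.023) for h in(.06,.07)]]
    return [np.array([(x+c*a-s*b,y+s*a+c*b,z0+h) for a,b,h in P]) for P in parts]
def mask(cal,*a):
    m=np.zeros((400,640),np.uint8)
    for P in hullpts(*a): cv2.fillConvexPoly(m,cv2.convexHull((proj(cal,P)*16).round().astype(np.int32)),1,shift=4)
    return m
# outline-contrast fit: mean colour inside silhouette vs. ring outside, optimised over x,y,yaw against a colour classifier
def fit(img,cal,kind,x,y,yaw,z0,rng=.02):
    hsv=cv2.cvtColor(img,cv2.COLOR_RGB2HSV).astype(int); H,S,V=hsv[...,0],hsv[...,1],hsv[...,2]
    obj=((V<125)|((S<60)&(V<165))) if kind=="box" else ((S<60)&(V>60))
    from scipy.optimize import differential_evolution as de
    def f(p):
        m=mask(cal,kind,*p,z0); return -(obj&(m>0)).sum()/max(1,(m>0).sum()) + 0
    return obj,f
E
python3 - <<'E'
from chk import *
t=r.get_image("top"); T=r.calibration("top"); np.save("t8.npy",t)
s=r.get_image("scene"); S=r.calibration("scene"); np.save("s8.npy",s)
for n,im,c in(("top",t,T),("scene",s,S)):
  hsv=cv2.cvtColor(im,cv2.COLOR_RGB2HSV)
  for nm,p in(("A",(.607,.002,.052)),("B",(.6195,-.1107,.052)),("C",(.5165,-.0645,.052))):
    u,v=proj(c,np.array(p)).round().astype(int); print(n,nm,u,v)
    g=hsv[v-21:v+13:2,u-20:u+21:2]
    # classify: w white, . shadow/grey, c cork, # dark, b brown
    for row in g: print("".join("#" if V<90 else ("c" if Sx>70 and V>150 else("b" if Sx>70 else("w" if V>225 else("+" if V>170 else "-")))) for H,Sx,V in row.tolist()))
E
```

```text
top A 327 186
bbbb+wwwwwwwwwwwwwwww
bbb+wwwwwwwwwwwwwwwww
bb+wwwwwwwwwwwwwwwwww
bbwwwwwwwwwwwwwwwwwww
b+wwwwwwwwwwwwwwwwwww
-wwwwwwwwwwww---wwwww
-++++++++----###-wwww
#################+www
#bbbbbbbbbbb#b###+www
#bbbbbbbbbbb#b###-www
#bbbbbbbbbbb#b###-www
##bbbb#####b#b#b##www
bbb###########b###www
bbbb##########bbb#www
#bbb##########bbbb+ww
bbbb##########bbbb+ww
#bb##########bbbbb+ww
top B 365 181
wwwwwwwwwwwwww+bbbbbb
wwwwwwwwwwwwwwwwb##bb
wwwwwwwwwwwwwwwwwb##b
wwwwwwwwwwwwwwwwwwb##
wwwwwwwwwwwwwww+wwwb#
wwwwwwwwwwwwww+bwwww#
wwwwwwwwww++-b-b+www-
wwwwwwwc-++----bb+++-
wwwwww+b++++----b++++
wwwwwwcb+-++----b-+++
wwwwwwcb++c-----b-+++
wwwwwwcb-+++++--bc+++
wwwwwwcb-+++++-b#-+++
wwwwwwwcc----bbb-++++
wwwwwwwcbbb##b-+++www
wwwwwwwwwcc+wwwwwwwww
wwwwwwwwwwwwwwwwwwwww
top C 350 216
##bbbb-wwwwwwwwwwwwww
##bbbb-wwwwwwwwwwwwww
###bbb-wwwwwwwwwwwww+
###bbb-wwwwwwwwwww+++
####bb-wwwwwwwwww++++
#####b-wwwwwwwww+++++
######-wwwww+++++++++
######-wcccc--++++++w
######-cc+---b-++++++
######bc++++-+cwwww++
######b+w++w++++www++
######b+ww+w+---+++++
######b+ww+w+w++www++
######bcww+++w-wwww++
##
[... 533 characters left out ...]
++
bbbb-----b++wwww+++++
bb-b----b-+++wwww++++
b-+b--c--+++++wwwww++
+++bbb+---c++++wwwwww
ww+bb-+++-+++++cwwwww
www-bb-+++-+++cbwwwww
wwwwbbc-++++-cbbwwwww
wwww-bbc+++cbbbbwwwww
wwwww-bbc-cbbbbbwwwww
wwwwwwbbbbbbbbccwwwww
wwwwwwcbbbbbbccwwwwww
wwwwwwwccbbcccwwwwwww
wwwwwwwwwcccwwwwwwwww
wwwwwwwwwwwwwwwwwwwww
scene C 321 177
+++www++++ww+--b-----
+++www++++www+-b#----
+++ww++--+ww+++w#---#
++++++----++wcww#--##
++++++--+++wwwww#####
w++ww++cww+wwwww#-###
++++ww++++++wwww----#
+++++ww+--++wwwwww---
++++++cw+-++wwwwww---
++++++-+w+++wwwwww---
www++c--+w+wwwwcwwwww
wwwwwbb-w++w+w+wwwwww
wwwwwcc-++ww++cwwwwww
wwwwwwccc+++cccwwwwww
wwwwwwwwcccccwwwwwwww
wwwwwwwwwwwwwwwwwwwww
wwwwwwwwwwwwwwwwwwwww
```

Scaled: 0.035 m is 35, 0.03 m is 30.

```bash
python3 shift.py '[2,0,30,0,0.045,0,0,35,0,0.045,0,0,35,0,0.045,0,0,25,0,0.045,0,0,8,0,0.045]' 25; python3 shift.py '[0,0,0,0,0.045,0,0,0,0,0.045,0,0,0,0,0,0,0,0,0,0,0,0,0,0,0]'; python3 shift.py '[0,0,0,0,0,0,0,0,0,0]'; python3 -c "
from h import *
tool([.5135,.033,.068],np.radians(36.5))"
```

```text
t: 23.48
eef_pos: [0.5122, 0.0332, 0.0662]
eef_rot: [0.452, 0.892, -0.002, -0.002]
wrist_force: [-0.3, -0.4, -0.1]
opening: 0.0446
gripper_force: 0.0
t: 23.9
eef_pos: [0.5151, 0.0347, 0.0707]
eef_rot: [0.451, 0.892, 0.001, 0.001]
wrist_force: [-0.2, -1.0, 4.5]
opening: 0.0169
gripper_force: 25.1
t: 24.07
eef_pos: [0.515, 0.0347, 0.0706]
eef_rot: [0.451, 0.892, 0.001, 0.001]
wrist_force: [-0.7, -1.0, 8.2]
opening: 0.0168
gripper_force: 25.4
t 24.07 pos [0.515  0.0347 0.0706] yawY 0.635 tilt [ 0.003  0.    -1.   ] D [-0.0004 -0.0022  0.0026] dist 0.003 turn -0.002368941525970669 j7 0.68 F [-0.7 -1.   8.2]
```

Scaled: 0.0079 m is 7.9, 0.0038 m is 3.8, 0.07 rad is 1.4.

```bash
python3 shift.py '[-0.1,3.8,0,0.68,0,-0.3,7.9,0,1.4,0,-0.3,7.9,0,1.4,0,-0.3,7.9,0,1.4,0,-0.3,7.9,0,1.4,0]'; python3 shift.py '[-0.3,7.9,0,1.4,0,-0.3,7.9,0,1.4,0,-0.3,7.9,0,1.4,0,-0.3,7.9,0,1.4,0,-0.3,7.9,0,1.4,0]'; python3 shift.py '[-0.3,7.9,0,1.4,0,-0.3,7.9,0,1.4,0,-0.3,7.9,0,1.4,0,-0.3,7.9,0,1.4,0,-0.3,7.9,0,1.4,0]'; python3 shift.py '[-0.1,3.8,0,0.68,0,0,0,0,0,0,0,0,0,0,0,0,0,0,0,0,0,0,0,0,0]';python3 -c "
from h import *
tool([.6255,.0457,.068],np.radians(-23.5))"
```

```text
t: 24.48
eef_pos: [0.5463, 0.0503, 0.0707]
eef_rot: [0.586, 0.81, 0.001, 0.001]
wrist_force: [-0.8, -2.1, 6.0]
opening: 0.0167
gripper_force: 25.3
t: 24.9
eef_pos: [0.5862, 0.0556, 0.0707]
eef_rot: [0.719, 0.695, 0.001, 0.002]
wrist_force: [0.2, -2.7, 3.5]
opening: 0.0171
gripper_force: 25.0
t: 25.32
eef_pos: [0.6244, 0.0471, 0.0707]
eef_rot: [0.829, 0.56, 0.001, 0.002]
wrist_force: [-1.6, -2.3, 4.1]
opening: 0.017
gripper_force: 25.1
t: 25.73
eef_pos: [0.6275, 0.0458, 0.0707]
eef_rot: [0.837, 0.547, 0.001, 0.001]
wrist_force: [0.1, -2.2, 6.3]
opening: 0.0171
gripper_force: 25.3
t 25.73 pos [0.6275 0.0458 0.0707] yawY -0.412 tilt [ 0.004 -0.001 -1.   ] D [-0.0009 -0.0018  0.0027] dist 0.003 turn -0.0023300792798144343 j7 -0.04 F [ 0.1 -2.2  6.3]
```

Scaled: -0.03 m is -30, -0.02 m is -20.

```bash
python3 shift.py '[0,0,0,0,0.03,0,0,0,0,0.045,0,0,0,0,0.045,0,0,-20,0,0.045,0,0,-30,0,0.045]'; python3 shift.py '[0,0,-35,0,0.045,0,0,-35,0,0.045,0,0,-35,0,0.045,0,0,-15,0,0,0,0,0,0,0]';python3 -c "
from h import *
tool([.5761,-.3196,.175])"
```

```text
t: 26.15
eef_pos: [0.6231, 0.0477, 0.1165]
eef_rot: [0.837, 0.547, -0.003, -0.002]
wrist_force: [0.8, 0.3, -0.9]
opening: 0.0452
gripper_force: 0.0
t: 26.57
eef_pos: [0.6286, 0.047, 0.2433]
eef_rot: [0.837, 0.547, 0.004, 0.002]
wrist_force: [0.1, -0.3, 0.8]
opening: 0.0217
gripper_force: 0.0
t 26.57 pos [0.6286 0.047  0.2433] yawY -0.412 tilt [ 0.008  0.002 -1.   ] D [-0.3572  0.0984  0.0673] dist 0.377 turn None j7 -0.18 F [ 0.1 -0.3  0.8]
```

Scaled: -0.0357 m is -35.7, 0.0098 m is 9.8.

```bash
python3 shift.py '[-35.7,9.8,0,0,0,-35.7,9.8,0,0,0,-35.7,9.8,0,0,0,-35.7,9.8,0,0,0,-35.7,9.8,0,0,0]'; python3 shift.py '[-35.7,9.8,0,0,0,-35.7,9.8,0,0,0,-35.7,9.8,10,0,0,-35.7,9.8,20,0,0,-35.7,9.8,30,0,0]'; python3 shift.py '[0,0,0,0,0,0,0,0,0,0,0,0,0,0,0,0,0,0,0,0]';cat > pad.py <<'E'
from chk import *
def show(cams=("scene",)):
  for n in cams:
    im=r.get_image(n); c=r.calibration(n); hsv=cv2.cvtColor(im,cv2.COLOR_RGB2HSV)
    np.save("last_%s.npy"%n,im)
    import sys
    for a in sys.argv[1:]:
      th=np.radians(float(a)); p=(.5805+.065*np.cos(th),-.0575+.065*np.sin(th),.052)
      u,v=proj(c,np.array(p)).round().astype(int); print(n,a,u,v)
      for row in hsv[v-21:v+13:2,u-20:u+21:2]: print("".join("#" if V<90 else ("c" if Sx>70 and V>150 else("b" if Sx>70 else("w" if V>225 else("+" if V>170 else "-")))) for H,Sx,V in row.tolist()))
show(("scene","top"))
E
python3 pad.py 6 126 246; python3 -c "
from h import *
tool([.5761,-.3196,.146])"
```

```text
t: 26.98
eef_pos: [0.5979, -0.1369, 0.2375]
eef_rot: [0.837, 0.548, -0.001, -0.001]
wrist_force: [0.6, 0.3, -0.7]
opening: 0.0002
gripper_force: 0.0
t: 27.4
eef_pos: [0.5732, -0.3171, 0.1828]
eef_rot: [0.837, 0.547, 0.001, 0.001]
wrist_force: [0.8, -0.5, -0.8]
opening: 0.0001
gripper_force: 0.0
t: 27.73
eef_pos: [0.5742, -0.3124, 0.1826]
eef_rot: [0.836, 0.548, 0.0, -0.001]
wrist_force: [0.5, 0.5, -0.3]
opening: -0.0007
gripper_force: 0.0
scene 6 281 204
wwwwwwwwwwwwwwwwwwwww
wwwwwwwwwwwwwwwwwwwww
wwwwwwwwwwwwwwwwwwwww
wwwwwwwwwwwwwwwwwwwww
wwwwwwwwwwwwwwwwwwwww
wwwwwwwwwwwwwwwwwwwww
wwwwwwwwwwcwwwwwwwwww
wwwwwwwcccccccwwwwwww
wwwwwwcccccccccwwwwww
wwwwwcccccccccccwwwww
wwwwwcccccccccccwwwww
wwwwwcccccccccccwwwww
wwwwwccccccccccwwwwww
wwwwwccccccccccwwwwww
wwwwwwccccccccwwwwwww
wwwwwwwwccccwwwwwwwww
wwwwwwwwwwwwwwwwwwwww
scene 126 326 197
wwwwwwwwwwwwwwwwwwwww
w++wwwwwwwwwwwwwwwwww
ww++www-+wwwwwwwwwwww
ww++++ww--wwwwwwwwwww
wwwww++www-+wwwwwwwww
wwwww++++w---w+wwwwww
wwwwww++w+++w+wwwwwww
wwwwwwwc+-++wcwwwwwww
wwwwwwcw+-++wwwwwwwww
wwwwwc+ww-++wwwwwwwww
wwwwwc+www+wwwwcwwwww
wwwwwc-
[... 1138 characters left out ...]
ww
wwwwwwc+ww++--b++++w+
wwwwwwc+++----b-+++++
wwwwwwc+wwwww+b+++++w
wwwwwwwcwwwww+cwwwwww
wwwwwwwwc++++cwwwwwww
wwwwwwwwwwccwwwwwwwww
bwwwwwwwwwwwwwwwwwwww
top 246 368 203
wwwwwwwwwwwwwwwwwwwww
wwwwwwwwwwwwwwwwwwwww
wwwwwwwwwwwwwwwwwwwww
wwwwwwwwwwwwwwwwwwwww
wwwwwwwwwwwwwwwwwwwww
wwwwwwwwwwwwwwwwwwwww
wwwwwwwwww+-+wwwwwwww
wwwwwww+cc-+--++wwwww
wwwwwwwcb++++--++wwww
wwwwwwcc--c++---++www
wwwwwwb----+----+-+ww
wwwwwwb-----c---bb+ww
w++++wcb-------bb-+++
+++++wwbb----bbb+++++
+wwwwwwwbb--bbb++++++
wwwwwwwwwbbbbb++++++-
wwwwwwwwwwb#-+++++++b
t 27.83 pos [ 0.5745 -0.3125  0.1833] yawY -0.410 tilt [ 0.001  0.001 -1.   ] D [-0.0059  0.0043  0.0373] dist 0.038 turn None j7 0.43 F [ 0.1 -0.7  0.6]
```

Both displays are on their pads at +60°. Second picture.

Scaled: 0.02 m is 20, 0.01 m is 10.

```bash
python3 shift.py '[-6,3.5,20,0,0,0,0,10,0,0,0,0,4,0,0,0,0,0,0,0,0,0,0,0,0]'|sed -n '2p;4p'; python3 shift.py '[0,0,0,0,0,0,0,0,0,0,0,0,0,0,0,0,0,0,0,0]'|sed -n '2p;4p';python3 -c "
from h import *
tool([.5761,-.3196,.1435])"
```

```text
eef_pos: [0.5742, -0.3207, 0.149]
wrist_force: [-0.0, 0.1, 0.1]
eef_pos: [0.5743, -0.3216, 0.1495]
wrist_force: [0.2, -0.2, -0.2]
t 28.58 pos [ 0.5743 -0.3216  0.1495] yawY -0.413 tilt [ 0.001 -0.    -1.   ] D [0.0025 0.0009 0.006 ] dist 0.007 turn None j7 0.46 F [ 0.2 -0.2 -0.2]
```

```bash
python3 shift.py '[2,1,3,0,0,0,0,2,0,0,0,0,0,0,0,0,0,0,0,0,0,0,0,0,0]'|sed -n '2p;4p'; python3 shift.py '[0,0,1,0,0,0,0,0,0,0,0,0,0,0,0]'|sed -n '2p;4p';python3 shift.py '[0,0,1,0,0,0,0,0,0,0,0,0,0,0,0]'|sed -n '2p;4p'
```

```text
eef_pos: [0.5762, -0.3197, 0.144]
wrist_force: [0.6, 0.5, 0.5]
eef_pos: [0.5762, -0.3199, 0.1431]
wrist_force: [1.4, 0.5, 1.7]
eef_pos: [0.5762, -0.3199, 0.1421]
wrist_force: [2.1, 0.7, 2.3]
```

```bash
python3 shift.py '[0,0,1,0,0,0,0,0,0,0,0,0,0,0,0]'|sed -n '2p;4p'; python3 shift.py '[0,0,0.3,0,0,0,0,0,0,0,0,0,0,0,0]'|sed -n '2p;4p'
```

```text
eef_pos: [0.5761, -0.3199, 0.1412]
wrist_force: [1.6, 1.7, 3.9]
eef_pos: [0.5761, -0.3199, 0.1411]
wrist_force: [0.5, 2.2, 5.8]
```

Scaled: -0.03 m is -30, -0.02 m is -20.

```bash
python3 shift.py '[0,0,0,0,0,0,0,0,0,0,0,0,0,0,0,0,0,0,0,0,0,0,0,0,0]'|sed -n '2p;4p'; python3 shift.py '[0,0,0,0,0,0,0,0,0,0,0,0,0,0,0,0,0,0,0,0,0,0,0,0,0]'|sed -n '2p;4p'; python3 shift.py '[0,0,2,0,0,0,0,2.5,0,0,0,0,0,0,0,0,0,0,0,0,0,0,0,0,0]'; python3 shift.py '[0,0,-6,0,0,0,0,-15,0,0,0,0,-20,0,0,0,0,-30,0,0,0,0,-30,0,0.045]'; python3 -c "
from h import *
tool([.627,.046,.215],np.radians(-23.5))"
```

```text
eef_pos: [0.5762, -0.32, 0.1412]
wrist_force: [0.4, 2.6, 5.1]
eef_pos: [0.5761, -0.3199, 0.1412]
wrist_force: [0.5, 1.6, 4.8]
t: 31.25
eef_pos: [0.5762, -0.32, 0.1384]
eef_rot: [0.837, 0.547, 0.001, -0.0]
wrist_force: [-0.3, 3.4, 15.5]
opening: 0.0001
gripper_force: 7.6
t: 31.67
eef_pos: [0.5737, -0.3202, 0.2366]
eef_rot: [0.837, 0.547, -0.002, -0.001]
wrist_force: [0.1, -0.6, 0.3]
opening: 0.011
gripper_force: 0.0
t 31.67 pos [ 0.5737 -0.3202  0.2366] yawY -0.414 tilt [-0.005  0.    -1.   ] D [ 0.3567 -0.0985  0.0214] dist 0.371 turn -0.0038653021547001565 j7 0.40 F [ 0.1 -0.6  0.3]
```

Scaled: 0.0357 m is 35.7, -0.0099 m is -9.9.

```bash
python3 shift.py '[35.7,-9.9,0,0,0.045,35.7,-9.9,0,0,0.045,35.7,-9.9,0,0,0.045,35.7,-9.9,0,0,0.045,35.7,-9.9,0,0,0.045]' 25 |sed -n 2p; python3 shift.py '[35.7,-9.9,0,0,0.045,35.7,-9.9,0,0,0.045,35.7,-9.9,0,0,0.045,35.7,-9.8,0,0,0.045,35.7,-9.8,0,0,0.045]'|sed -n 2p; python3 shift.py '[0,0,10,0,0.045,0,0,0,0,0.045,0,0,0,0,0.045,0,0,0,0,0.045,0,0,0,0,0.045]'; python3 -c "
from h import *
tool([.627,.0458,.0695],np.radians(-23.5))
W=r.calibration('wrist');im=r.get_image('wrist');u,v=proj(W,np.array([.6265,.046,.088])).round().astype(int);print(u,v)
h=cv2.cvtColor(im,cv2.COLOR_RGB2HSV)
np.save('w9.npy',im)
for row in h[v-20:v+21:2,u-24:u+25:2]: print(''.join('#' if V<90 else ('c' if S>70 else ('w' if V>235 else '+' if V>210 else '-')) for H,S,V in row.tolist()))"
```

```text
eef_pos: [0.601, -0.1359, 0.2365]
eef_pos: [0.6277, 0.0472, 0.2364]
t: 32.92
eef_pos: [0.6284, 0.0439, 0.2275]
eef_rot: [0.838, 0.546, -0.0, 0.001]
wrist_force: [0.1, -0.3, -0.6]
opening: 0.0451
gripper_force: 0.0
t 32.92 pos [0.6284 0.0439 0.2275] yawY -0.417 tilt [ 0.    -0.001 -1.   ] D [ 0.0013 -0.0022  0.158 ] dist 0.158 turn -0.00643004611028597 j7 -0.17 F [ 0.1 -0.3 -0.6]
319 188
wwwwww+-+++--------++wwww
wwwwww++++----------+wwww
wwwww++++-----------+wwww
wwwww+++-----------++wwww
wwwww+++-----------+++www
wwwww+++----+------++-www
wwwww+++--+ww+++---++-www
wwwww+++-wwww++++--+++www
wwwwww+++wwww++++--+++www
wwwwww+++wwww+++++---wwww
wwwwww++ww++++++++--+wwww
wwwwwww++ww+++++++---wwww
wwwwwww++wwww++++----wwww
wwwwwwww++www++++----+www
wwwwwwwww+++++++------www
wwwwwwwwww++----------+ww
wwwwwwwwwwww-----------ww
wwwwwwwwwwww+----------+w
wwwwwwwwwwww+-----------w
wwwwwwwwwwwww-----------+
wwwwwwwwwwwww+----------+
```

Knob is right where predicted. I'll grip it and turn one more click.

```bash
python3 shift.py '[1,-2,35,0,0.045,0,0,35,0,0.045,0,0,35,0,0.045,0,0,35,0,0.045,0,0,17,0,0.045]' 25|sed -n 2p; python3 shift.py '[0,0,0,0,0.045,0,0,0,0,0.045,0,0,0,0,0,0,0,0,0,0,0,0,0,0,0]'; python3 shift.py '[0,0,0,0,0,0,0,0,0,0]'; python3 -c "
from h import *
tool([.627,.0458,.0695],np.radians(-23.5))"
```

```text
eef_pos: [0.625, 0.0472, 0.0668]
t: 33.8
eef_pos: [0.6287, 0.0479, 0.0723]
eef_rot: [0.837, 0.547, 0.002, 0.001]
wrist_force: [-0.9, -1.2, 2.7]
opening: 0.017
gripper_force: 24.6
t: 33.97
eef_pos: [0.6287, 0.0479, 0.0723]
eef_rot: [0.837, 0.547, 0.002, 0.001]
wrist_force: [-0.6, -0.9, 7.2]
opening: 0.0169
gripper_force: 24.9
t 33.97 pos [0.6287 0.0479 0.0723] yawY -0.413 tilt [ 0.004  0.    -1.   ] D [-0.0027 -0.0007  0.0028] dist 0.004 turn -0.0030961381573801905 j7 -0.04 F [-0.6 -0.9  7.2]
```

```bash
python3 shift.py '[-0.1,3.8,0,0.68,0,-0.4,7.9,0,1.4,0,-0.4,7.9,0,1.4,0,-0.4,7.9,0,1.4,0,-0.4,7.9,0,1.4,0]'|sed -n '2p;4p'; python3 shift.py '[-0.3,7.9,0,1.4,0,-0.3,7.9,0,1.4,0,-0.3,7.9,0,1.4,0,-0.3,7.9,0,1.4,0,-0.3,7.9,0,1.4,0]'|sed -n '2p;4p'; python3 shift.py '[-0.3,7.9,0,1.4,0,-0.3,7.9,0,1.4,0,-0.3,7.9,0,1.4,0,-0.3,7.9,0,1.4,0,-0.3,7.9,0,1.4,0]'|sed -n '2p;4p'; python3 shift.py '[-0.1,3.8,0,0.68,0,0,0,0,0,0,0,0,0,0,0,0,0,0,0,0,0,0,0,0,0]'|sed -n '2p;4p';python3 -c "
from h import *
tool([.6929,-.0457,.068],np.radians(-83.5))"
```

```text
eef_pos: [0.658, 0.0289, 0.0723]
wrist_force: [-1.8, -0.9, 7.1]
eef_pos: [0.6834, -0.0029, 0.0724]
wrist_force: [1.6, -1.5, 4.0]
eef_pos: [0.6961, -0.0409, 0.0724]
wrist_force: [1.8, -2.0, 2.8]
eef_pos: [0.6964, -0.0438, 0.0724]
wrist_force: [2.9, -3.4, 6.3]
t 35.63 pos [ 0.6964 -0.0438  0.0724] yawY -1.458 tilt [ 0.006 -0.002 -1.   ] D [-0.0038  0.0015  0.0043] dist 0.006 turn -0.0006885810093111289 j7 -0.76 F [ 2.9 -3.4  6.3]
```

Scaled: -0.03 m is -30, -0.02 m is -20.

```bash
python3 shift.py '[0,0,0,0,0.03,0,0,0,0,0.045,0,0,0,0,0.045,0,0,-20,0,0.045,0,0,-30,0,0.045]'|sed -n '2p;4p'; python3 shift.py '[0,0,-35,0,0.045,0,0,-35,0,0.045,0,0,-35,0,0.045,0,0,-15,0,0,0,0,0,0,0]'|sed -n 2p;python3 -c "
from h import *
tool([.5761,-.3196,.175])"
```

```text
eef_pos: [0.6898, -0.0412, 0.1165]
wrist_force: [-0.0, 0.5, 0.5]
eef_pos: [0.6951, -0.0438, 0.2441]
t 36.47 pos [ 0.6951 -0.0438  0.2441] yawY -1.461 tilt [ 0.006 -0.    -1.   ] D [-0.1491  0.2609  0.0684] dist 0.308 turn None j7 -0.89 F [ 0.8  0.2 -0.4]
```

```bash
python3 shift.py '[-18.6,32.6,0,0,0,-18.6,32.6,0,0,0,-18.6,32.6,0,0,0,-18.6,32.6,0,0,0,-18.6,32.6,0,0,0]'|sed -n 2p; python3 shift.py '[-18.6,32.6,10,0,0,-18.6,32.6,20,0,0,-18.6,32.6,30,0,0,0,0,0,0,0,0,0,0,0,0]'|sed -n 2p; python3 shift.py '[0,0,0,0,0,0,0,0,0,0]'|sed -n 2p
python3 pad.py -54 66 186; python3 -c "
from h import *
tool([.5761,-.3196,.146])"
```

```text
eef_pos: [0.6168, -0.2153, 0.2377]
eef_pos: [0.5725, -0.3143, 0.1812]
eef_pos: [0.5775, -0.3114, 0.1838]
scene -54 278 183
cccbbbwwwwwwwwwwwwwww
cccb-wwwwwwwwwwwwwwww
cbb+wwwwwwwwwwwwwwwww
bbwwwwwwwwwwwwwwwwwww
b+wwwwwwwwwwwwwwwwwww
bwwwwwwwwwwwwwwwwwwww
wwwwwwwwwwwwwwwwwwwww
wwwwwwwwwccccwwwwwwww
wwwwwwwcccccccwwwwwww
wwwwwwcccccccccwwwwww
wwwwwcccccccccccwwwww
wwwwwcccccccccccwwwww
wwwwwccccccccccwwwwww
wwwwwccccccccccwwwwww
wwwwwwccccccccwwww++w
wwwwwwwwccccwwwwww+++
wwwwwwwwwwwwwwwwww++w
scene 66 305 211
wwwww++wwwwwwwwwwwwww
wwwww++wwwwwwwwwwwwww
wwww++wwwwwwwwwwwwwww
wwww++wwwww+wwwwwwwww
wwww+++wwww+wwwwwwwww
wwww+++wwww+wwwwwwwww
www++++++ww+wwwwwwwww
wwww+w+c++w+wwwwwwwww
wwwww+c-+-+cwwwwwwwww
wwwwwwcww--+wwwcwwwww
wwwwww+www-+wwwwwwwww
wwwwwc+www++wwwcwwwww
wwwwwccww++wwwwcwwwww
wwwwwwc-w++www+cwwwww
wwwwwwwc+++++ccwwwwww
wwwwwwwwcccccwwwwwwww
wwwwwwwwwwwwwwwwwwwww
scene 186 321 177
wwwwwwww+wwwwbbcccccc
wwwwwwww++wwww-cbcccc
wwwwwwwww++www-cccccc
wwwwwwwww++++--bcwccc
wwwwww++++++---bcww+c
wwww++-++cccc---bwww+
wwww++b+-+++c-b-bwwww
wwww++b+++++++--bwwww
wwww++b-++++++--bw
[... 803 characters left out ...]
w
wwwwww+w+-+w+-c+++++w
wwwwww+ww+-+w+b++++++
wwwwwwcwwwww+-cwwwww+
wwwwwwc+wwww+b+wwwwww
wwwwwwwcc++-ccwwwwwww
wwwwwwwwwcccwwwwwwwww
wwwwwwwwwwwwwwwwwwwww
top 186 350 217
wwwwwwwwwwwwwwwwwwwww
wwwwwwwwwwwwwwwwwwwww
wwwwwwwwwwwwwwwwwwwww
wwwwwwwwwwwwwwwwwwwww
wwwwwwwwwwwwwwwwwwwww
wwwwwwwwwwwwwwwwwwww-
-wwwwwwwc-ccwwwww+-##
##-wwww+b----b+-#####
####+wwc--+--########
#####+cb---##########
#####-cb-############
#####################
#####################
b####################
bb##################b
bbbb##############bbb
bbbbb###############b
t 37.57 pos [ 0.5779 -0.3115  0.1846] yawY -1.458 tilt [ 0.001  0.001 -1.   ] D [-0.0028  0.0078  0.0385] dist 0.039 turn None j7 -0.42 F [-0.5 -0.4 -0.6]
```

Displays are on their pads at two clicks. Third picture.

Scaled: 0.02 m is 20, 0.01 m is 10.

```bash
python3 shift.py '[-2.5,7,20,0,0,0,0,10,0,0,0,0,4,0,0,0,0,0,0,0,0,0,0,0,0]'|sed -n '2p;4p'; python3 shift.py '[0,0,0,0,0,0,0,0,0,0,0,0,0,0,0,0,0,0,0,0]'|sed -n '2p;4p';python3 -c "
from h import *
tool([.5761,-.3198,.1435])"
```

```text
eef_pos: [0.5752, -0.3201, 0.1506]
wrist_force: [0.4, -0.1, 0.2]
eef_pos: [0.575, -0.3209, 0.151]
wrist_force: [-0.4, 0.0, 0.1]
t 38.32 pos [ 0.575  -0.3209  0.151 ] yawY -1.461 tilt [ 0.001 -0.    -1.   ] D [ 0.0012 -0.0009  0.0075] dist 0.008 turn None j7 -0.38 F [-0.4  0.   0.1]
```

```bash
python3 shift.py '[1,-1,3,0,0,0,0,3,0,0,0,0,0,0,0,0,0,0,0,0,0,0,0,0,0]'|sed -n '2p;4p'; python3 shift.py '[0,0,1,0,0,0,0,0,0,0,0,0,0,0,0]'|sed -n '2p;4p';python3 shift.py '[0,0,1,0,0,0,0,0,0,0,0,0,0,0,0]'|sed -n '2p;4p'
```

```text
eef_pos: [0.5756, -0.3196, 0.1444]
wrist_force: [0.1, 0.1, 0.2]
eef_pos: [0.5756, -0.3197, 0.1437]
wrist_force: [-0.0, -0.4, 2.0]
eef_pos: [0.5756, -0.3198, 0.1427]
wrist_force: [-0.3, 1.4, 2.5]
```

```bash
python3 shift.py '[0,0,1,0,0,0,0,0,0,0,0,0,0,0,0]'|sed -n '2p;4p'; python3 shift.py '[0,0,0.6,0,0,0,0,0,0,0,0,0,0,0,0]'|sed -n '2p;4p'
```

```text
eef_pos: [0.5756, -0.3197, 0.1416]
wrist_force: [-0.5, 0.5, 2.6]
eef_pos: [0.5757, -0.3197, 0.1412]
wrist_force: [-1.4, 0.3, 4.3]
```

Scaled: 0.0002 m is 0.2.

```bash
python3 shift.py '[0,0,0.2,0,0,0,0,0,0,0,0,0,0,0,0,0,0,0,0,0,0,0,0,0,0]'|sed -n '2p;4p'; python3 shift.py '[0,0,0,0,0,0,0,0,0,0,0,0,0,0,0,0,0,0,0,0,0,0,0,0,0]'|sed -n '2p;4p'; python3 shift.py '[0,0,0,0,0,0,0,0,0,0,0,0,0,0,0]'|sed -n '2p;4p'; python3 shift.py '[0,0,2,0,0,0,0,2.5,0,0,0,0,0,0,0,0,0,0,0,0,0,0,0,0,0]'; python3 shift.py '[0,0,-6,0,0,0,0,-15,0,0,0,0,-20,0,0,0,0,-30,0,0,0,0,-30,0,0.085]';python3 -c "
from h import *
tool([.5165,-.0645,.2],np.radians(9-120))
im=r.get_image('scene');d=np.abs(im.astype(int)-np.load('last_scene.npy')).max(2)>40; S=r.calibration('scene')
for p in((.5165,-.0645,.07),(.607,.002,.07)):
  u,v=proj(S,np.array(p)).astype(int); print(d[v-25:v+20,u-22:u+22].sum())"
```

```text
eef_pos: [0.5757, -0.3197, 0.1411]
wrist_force: [-1.1, 1.6, 5.7]
eef_pos: [0.5757, -0.3197, 0.1412]
wrist_force: [-1.5, 1.7, 5.4]
eef_pos: [0.5756, -0.3198, 0.1411]
wrist_force: [-1.1, 1.0, 5.6]
t: 41.23
eef_pos: [0.5757, -0.3198, 0.1384]
eef_rot: [0.998, 0.055, 0.001, -0.001]
wrist_force: [-2.1, 3.7, 15.1]
opening: 0.0003
gripper_force: 7.6
t: 41.65
eef_pos: [0.5753, -0.3191, 0.2377]
eef_rot: [0.998, 0.055, -0.001, -0.0]
wrist_force: [0.1, -0.5, -0.5]
opening: 0.0109
gripper_force: 0.0
t 41.65 pos [ 0.5753 -0.3191  0.2377] yawY -1.461 tilt [-0.002  0.001 -1.   ] D [-0.0305 -0.2595  0.0379] dist 0.264 turn 0.4762993868379639 j7 -0.46 F [ 0.1 -0.5 -0.5]
0
0
```

Scaled: -0.037 m is -37, -0.0044 m is -4.4.

```bash
python3 shift.py '[-4.4,-37,0,0,0.08,-4.4,-37,0,0,0.08,-4.4,-37,0,0,0.08,-4.4,-37,0,0,0.08,-4.4,-37,0,0,0.08]'|sed -n 2p; python3 shift.py '[-4.4,-37,10,0,0.08,-4.1,-37,20,0,0.08,0,0,0,2.38,0.08,0,0,0,2.38,0.08,0,0,0,2.38,0.08]'|sed -n 2p; python3 shift.py '[0,0,0,2.38,0.08,0,0,0,0,0.08,0,0,0,0,0.08,0,0,0,0,0.08]'|sed -n 2p;python3 - <<'E'
from h import *
tool([.5165,-.0645,.066],np.radians(69))
W=r.calibration("wrist");im=r.get_image("wrist");np.save("w10.npy",im);np.save("w10e.npy",W["extrinsics"])
u,v=proj(W,np.array([.5165,-.0645,.082])).round().astype(int);print(u,v)
h=cv2.cvtColor(im,cv2.COLOR_RGB2HSV)
for j in range(v-56,v+60,3): print(j,''.join('#' if V<70 else ('B' if S>110 and V<150 else 'c' if S>90 else ('w' if V>225 else '+' if V>165 else '-')) for H,S,V in h[j,u-60:u+61:2].tolist()))
E
```

```text
eef_pos: [0.5331, -0.1366, 0.2373]
eef_pos: [0.517, -0.0647, 0.2074]
eef_pos: [0.5172, -0.0661, 0.2076]
t 42.87 pos [ 0.5172 -0.0661  0.2076] yawY -1.934 tilt [ 0. -0. -1.] D [-0.0012 -0.0013  0.1416] dist 0.142 turn 0.002879016813142954 j7 -1.11 F [-0.2  0.2 -0.2]
321 196
140 ++++++++++wwwwwwwwwwwwwwwwwwwwwwwwwwwwwwwwwwwwwwwwwwwwwwwwwww
143 +++++++++wwwwwwwwwwwwwwwwwwwwwwwwwwwwwwwwwwwwwwwwwwwwwwwwwwww
146 ++++++++wwwwwwwwwwwwwwwwwwwwwwwwwwwwwwwwwwwwwwwwwwwwwwwwwwwww
149 ww+++wwwwwwwwwwwwwwwwwwwwwwwwwwwwwwwwwwwwwwwwwwwwwwwwwwwwwwww
152 wwwwwwwwwwwwwwwwwwwwwwwwww+++++++++++++w++ww+ww++w++ww++w++ww
155 wwwwwwww+++++++++++++++++cccBBBBBBBBBc---------------------+w
158 wwwwwww+++++++++++++++BBccBBBBBBBBBBBBBBc------------------+w
161 wwwwwwww++++++++++++cBBBBBBBB###BBBBBBBBBB----------------+ww
164 wwwwwwww+++++++++--#########################---------------+w
167 wwwwwww++++++++++############################-------------++w
170 wwwwwwww++++++++-BBBBBBBBBBBBBB#BBBBBBBBBBBBB#------------+ww
173 wwwwwwww++++++++BBc------------------------cBB-------------+w
176 wwwwwwww+++++++cBB------------
[... 1047 characters left out ...]
########################-+wwwwwwwwwwwwww
227 wwwwwwwwwwwwwww+-############################-+wwwwwwwwwwwwww
230 wwwwwwwwwwwwwww+##############################-wwwwwwwwwwwwww
233 wwwwwwwwwwwwww+-##############################-+wwwwwwwwwwww+
236 wwwwwwwwwwwwww+################################+wwwwwwwww++-B
239 wwwwwwwwwwwww+-##-##--###-##---##--#---##--#-##-wwwwwww+-BBBB
242 wwwwwwwwwwwww+-BBBBBBBBBBBBBBBBBBBBBBBBBBBBBBB#-+www++-BBBBBB
245 wwwwwwwwwwwww+cBBBBBBBBBBBBBBBBBBBBBBBBBBBBBBBB-+w++cBBBBBBBB
248 wwwwwwwwwwwww+-BBBBBBBBBBBBBBBBBBBBBBBBBBBBBBBBc+-BBBBBBBBBBB
251 wwwwwwwwwwwww++-----------------------------BBBBBBBBBBBBBBBBB
254 wwwwwwwwwwwwwwwwwwwwwwwwwwwwwwwwwwwwww+++--BBBBBBBBBBBBBBBBBB
```

```bash
python3 - <<'E'
from h import *
W=r.calibration("wrist");W["extrinsics"]=np.load("w10e.npy")
a=[plane(W,*p,z) for p,z in(((295,167),.082),((349,167),.082),((290.5,248),.12),((354,248),.12))]
print(np.round(a,4)); c=np.mean(a,0); print(c); tool([c[0],c[1],.067],np.radians(69))
E
```

```text
[[ 0.5436 -0.0545  0.082 ]
 [ 0.5295 -0.0915  0.082 ]
 [ 0.4994 -0.0364  0.12  ]
 [ 0.4843 -0.0759  0.12  ]]
[ 0.51419898 -0.06454966  0.101     ]
t 42.92 pos [ 0.5172 -0.0661  0.2076] yawY -1.935 tilt [ 0.  0. -1.] D [-0.0034 -0.0004  0.1406] dist 0.141 turn 0.0022888847154520775 j7 -1.11 F [-0.3 -0.5 -0.3]
```

```bash
python3 shift.py '[-2.5,-0.5,30,0,0.08,0,0,35,0,0.08,0,0,35,0,0.08,0,0,25,0,0.08,0,0,14,0,0.08]' 30|sed -n 2p; python3 shift.py '[0,0,0,0,0.08,0,0,0,0,0.08,0,0,0,0,0.03,0,0,0,0,0.03,0,0,0,0,0.03]';python3 shift.py '[0,0,0,0,0.03,0,0,0,0,0.03,0,0,-20,0,0.03,0,0,-35,0,0.03,0,0,-35,0,0.03]';python3 shift.py '[0,0,-35,0,0.03,0,0,-20,0,0.03,0,0,0,0,0.03]'; python3 -c "
from h import *
tool([.46,.345,.2],np.radians(69))"
```

```text
eef_pos: [0.5137, -0.0642, 0.0661]
t: 43.75
eef_pos: [0.5158, -0.0649, 0.0698]
eef_rot: [0.983, -0.182, 0.001, -0.0]
wrist_force: [-0.3, 5.0, 28.2]
opening: 0.0453
gripper_force: 25.7
t: 44.17
eef_pos: [0.5138, -0.0644, 0.1592]
eef_rot: [0.983, -0.182, -0.001, 0.0]
wrist_force: [-0.0, -0.2, -1.0]
opening: 0.0453
gripper_force: 32.0
t: 44.42
eef_pos: [0.5175, -0.0657, 0.2178]
eef_rot: [0.983, -0.182, 0.004, -0.0]
wrist_force: [-0.1, 0.1, -1.2]
opening: 0.0458
gripper_force: 32.2
t 44.42 pos [ 0.5175 -0.0657  0.2178] yawY -1.937 tilt [ 0.008 -0.001 -1.   ] D [-0.2008 -0.3629  0.0171] dist 0.415 turn 0.0005449453926669179 j7 -1.13 F [-0.1  0.1 -1.2]
```

```bash
python3 shift.py '[-9,-16,0,0,0.03,-18,-32.5,0,0,0.03,-18,-33,0,0,0.03,-18,-33,0,0,0.03,-18,-33,0,0,0.03]'|sed -n 2p; python3 shift.py '[-18,-33,0,0,0.03,-18,-33,0,0,0.03,-18,-33,0,0,0.03,-18,-33,20,0,0.03,-18,-33,30,0,0.03]'|sed -n 2p;python3 shift.py '[-18,-33,30,0,0.03,-11,-18,30,0,0.03,0,0,30,0,0.03,0,0,25,0,0.03,0,0,15,0,0.03]'; python3 shift.py '[0,0,0,0,0.03,0,0,0,0,0.03,0,0,0,0,0.03]'; python3 -c "
from h import *
tool([.46,.345,.0145],np.radians(69))"
```

```text
eef_pos: [0.4908, 0.1038, 0.2128]
eef_pos: [0.4681, 0.2861, 0.168]
t: 45.67
eef_pos: [0.457, 0.3356, 0.0382]
eef_rot: [0.983, -0.181, -0.002, 0.002]
wrist_force: [-0.6, -0.6, -1.4]
opening: 0.0456
gripper_force: 32.1
t: 45.92
eef_pos: [0.4602, 0.3353, 0.0425]
eef_rot: [0.983, -0.182, 0.0, -0.0]
wrist_force: [-0.5, -0.0, -0.9]
opening: 0.0458
gripper_force: 32.1
t 45.92 pos [0.4602 0.3353 0.0425] yawY -1.937 tilt [ 0.001  0.    -1.   ] D [-0.0037 -0.009   0.028 ] dist 0.030 turn -0.00013950479084190448 j7 -1.58 F [-0.5 -0.  -0.9]
```

Scaled: 0.012 m is 12, 0.008 m is 8.

```bash
python3 shift.py '[0,0,12,0,0.03,0,0,8,0,0.03,0,0,0,0,0.03,0,0,0,0,0.03,0,0,0,0,0.03]'|sed -n '2p;4p'; python3 shift.py '[0,0,2,0,0.03,0,0,0,0,0.03,0,0,0,0,0.03]'|sed -n '2p;4p'; python3 shift.py '[0,0,2,0,0.03,0,0,0,0,0.03,0,0,0,0,0.03]'|sed -n '2p;4p'
```

```text
eef_pos: [0.4602, 0.3356, 0.0227]
wrist_force: [0.7, -0.3, -1.6]
eef_pos: [0.4599, 0.3356, 0.0201]
wrist_force: [0.3, -0.2, -1.1]
eef_pos: [0.46, 0.3356, 0.018]
wrist_force: [-0.9, 1.1, -1.3]
```

```bash
python3 shift.py '[0,0,1,0,0.03,0,0,0,0,0.03,0,0,0,0,0.03]'|sed -n '2p;4p'; python3 shift.py '[0,0,1,0,0.03,0,0,0,0,0.03,0,0,0,0,0.03]'|sed -n '2p;4p'; python3 shift.py '[0,0,1,0,0.03,0,0,0,0,0.03,0,0,0,0,0.03]'|sed -n '2p;4p'
```

```text
eef_pos: [0.46, 0.3356, 0.0179]
wrist_force: [-1.8, -0.3, 7.8]
eef_pos: [0.46, 0.3356, 0.0179]
wrist_force: [-4.1, 0.1, 15.1]
eef_pos: [0.46, 0.3356, 0.0179]
wrist_force: [-6.4, 1.3, 23.2]
```

```bash
python3 shift.py '[0,0,-2,0,0.03,0,0,0,0,0.07,0,0,0,0,0.075,0,0,0,0,0.075,0,0,-10,0,0.075]'|sed -n '2p;4p'; python3 shift.py '[0,0,-35,0,0.075,0,0,-35,0,0.075,0,0,-35,0,0.075,0,0,-35,0,0.075,0,0,-30,0,0.05]'|sed -n '2p;4p'; python3 -c "
from h import *
tool([.607,.002,.2],np.radians(-43))"
```

```text
eef_pos: [0.4586, 0.3352, 0.0256]
wrist_force: [-0.8, -0.0, -0.1]
eef_pos: [0.4601, 0.335, 0.1995]
wrist_force: [-0.3, -0.2, -0.4]
t 48.42 pos [0.4601 0.335  0.1995] yawY -1.938 tilt [ 0.001 -0.    -1.   ] D [ 0.2567  0.2581 -0.0003] dist 0.364 turn -1.1875355276611281 j7 -1.81 F [-0.3 -0.2 -0.4]
```

Careful with the scale: shifts go in mm and turns go in units of 0.05 rad. That gives: 0.0258 m is 25.8, 0.0257 m is 25.7.

```bash
python3 shift.py '[25.7,25.8,0,0,0.05,25.7,25.8,0,0,0.05,25.7,25.8,0,0,0.05,25.7,25.8,0,0,0.05,25.7,25.8,0,0,0.05]'|sed -n 2p; python3 shift.py '[25.7,25.8,0,0,0.05,25.7,25.8,0,0,0.05,25.7,25.8,0,0,0.05,25.7,25.8,0,0,0.05,25.7,25.8,0,0,0.05]'|sed -n 2p; python3 shift.py '[0,0,0,-2.38,0.05,0,0,0,-2.38,0.05,0,0,0,-2.38,0.05,0,0,0,-2.38,0.05,0,0,0,-2.38,0.05]'|sed -n 2p; python3 shift.py '[0,0,0,-2.38,0.05,0,0,0,-2.38,0.05,0,0,0,-2.38,0.05,0,0,0,-2.38,0.05,0,0,0,-2.38,0.05]'|sed -n 2p; python3 shift.py '[0,0,0,0,0.05,0,0,0,0,0.05,0,0,0,0,0.05]'|sed -n 2p;python3 - <<'E'
from h import *
tool([.607,.002,.107],np.radians(-43))
W=r.calibration("wrist");im=r.get_image("wrist");np.save("w11.npy",im);np.save("w11e.npy",W["extrinsics"])
u,v=proj(W,np.array([.607,.002,.062])).round().astype(int);print(u,v,proj(W,np.array([[.607-.023*np.cos(.82),.002-.023*np.sin(.82),.122],[.607+.023*np.cos(.82),.002+.023*np.sin(.82),.122]])))
h=cv2.cvtColor(im,cv2.COLOR_RGB2HSV)
for j in range(v-45,v+75,3): print(j,''.join('#' if V<70 else ('B' if S>110 and V<150 else 'c' if S>60 else ('w' if V>230 else '+' if V>205 else '-')) for H,S,V in h[j,u-56:u+57:2].tolist()))
E
```

```text
eef_pos: [0.5338, 0.1675, 0.1975]
eef_pos: [0.6075, 0.0007, 0.1973]
eef_pos: [0.607, 0.0021, 0.1972]
eef_pos: [0.6069, 0.0022, 0.1973]
eef_pos: [0.6072, 0.0024, 0.1971]
t 50.33 pos [0.6072 0.0024 0.1971] yawY -0.750 tilt [-0. -0. -1.] D [-0.0004  0.0001  0.0901] dist 0.090 turn 0.0005589986274139314 j7 -0.33 F [-0.2  0.5  0.6]
322 192 [[322.41949709 250.42940037]
 [322.50564165 178.86063208]]
147 +++++++++++++++++++++++++++-----+++++++++++++++++++++++++
150 ++++++++++++++++++++++++++------+++++++++++++++++++++++++
153 ++++++++++++++++++++++++++------+++++++++++++++++++++++++
156 ++++++++++++++++++++++-ccccccBcBcc-++++++++++++++++++++++
159 +++++++++++++++++++-ccBBccccccccBBBcc-+++++++++++++++++++
162 +++++++++++++++++-BBBBcc-------ccBBBBBc-+++++++++++++++++
165 +++++++++++++++-cBBBc--------------cBBccc++++++++++++++++
168 ++++++++++++++-cBB-------------------cBccc-++++++++++++++
171 +++++++++++++-ccB----------------------cccc-+++++++++++++
174 +++++++++++++ccc------------------------Bccc-++++++++++++
177 ++++++++++++ccc-------------------------ccccc++++++++++++
180 ++++++++++++ccc---
[... 1075 characters left out ...]
++++++-----------+
234 +++++++++++++++++++++++---------++++++++++++++--------+++
237 ++++++++++++++++++++++++--------++++++++++++++---------++
240 ++++++++++++++++++++++++--------+++++++++----+---------++
243 ++++++++++++++++++++++++--------+++++++++---++---------++
246 ++++++++++++++++++++++++-------++++++++++--++++--------++
249 ++++++++++++++++++++++++++++++++++++++++++-+----------+++
252 +++++++++++++++++++++++++++++++++++++++++++++----------++
255 ++++++++++++++++++++++++++++++++++++++++++++++--------+++
258 +++++++++++++++++++++++++++++++++++++++++++++++--------++
261 ++++++++++++++++++++++++++++++++++++++++++++++++------+++
264 +++++++++++++++++++++++++++++++++++++++++++++++++-+-+++++
```

```bash
python3 shift.py '[2,0,30,0,0.045,0,0,30,0,0.045,0,0,20,0,0.045,0,0,9,0,0.045,0,0,0,0,0.045]' 40|sed -n 2p; python3 shift.py '[0,0,0,0,0.04,0,0,0,0,0,0,0,0,0,0,0,0,0,0,0,0,0,0,0,0]';python3 shift.py '[0,0,0,0,0,0,0,-20,0,0,0,0,-30,0,0,0,0,-30,0,0,0,0,-10,0,0]'; python3 -c "
from h import *
tool([.54,.25,.2],np.radians(-43))"
```

```text
eef_pos: [0.6072, 0.0043, 0.1058]
t: 51.22
eef_pos: [0.6096, 0.0041, 0.1092]
eef_rot: [0.916, 0.4, 0.001, 0.0]
wrist_force: [-0.5, -0.2, 4.1]
opening: 0.0089
gripper_force: 44.6
t: 51.63
eef_pos: [0.6107, 0.0034, 0.2016]
eef_rot: [0.916, 0.4, 0.003, 0.001]
wrist_force: [0.6, -0.8, -1.0]
opening: 0.0091
gripper_force: 44.0
t 51.63 pos [0.6107 0.0034 0.2016] yawY -0.747 tilt [ 0.006 -0.    -1.   ] D [ 0.1328 -0.2195  0.0011] dist 0.257 turn 0.0030819139674305163 j7 -0.33 F [ 0.6 -0.8 -1. ]
```

Scaled: 0.019 m is 19, -0.031 m is -31.

```bash
python3 shift.py '[10,-17,0,0,0,18,-29,0,0,0,19,-31,0,0,0,19,-31,0,0,0,19,-31,0,0,0]'|sed -n 2p; python3 shift.py '[19,-31,0,0,0,18,-31,20,0,0,10,-18,30,0,0,0,0,30,0,0,0,0,30,0,0]'|sed -n 2p; python3 shift.py '[0,0,20,0,0,0,0,0,0,0,0,0,0,0,0,0,0,0,0,0,0,0,0,0,0]'; python3 -c "
from h import *
tool([.54,.25,.057],np.radians(-43))"
```

```text
eef_pos: [0.5632, 0.1623, 0.1973]
eef_pos: [0.5361, 0.253, 0.086]
t: 52.88
eef_pos: [0.539, 0.2498, 0.0695]
eef_rot: [0.916, 0.4, 0.001, 0.0]
wrist_force: [0.0, 0.1, -1.1]
opening: 0.0093
gripper_force: 44.0
t 52.88 pos [0.539  0.2498 0.0695] yawY -0.747 tilt [ 0.003  0.001 -1.   ] D [0.0008 0.0006 0.0125] dist 0.013 turn 0.0029916630963693347 j7 -0.59 F [ 0.   0.1 -1.1]
```

Scaled: 0.005 m is 5, 0.003 m is 3.

```bash
python3 shift.py '[0,0,5,0,0,0,0,3,0,0,0,0,0,0,0,0,0,0,0,0,0,0,0,0,0]'|sed -n '2p;4p'; python3 shift.py '[0,0,1.5,0,0,0,0,0,0,0,0,0,0,0,0]'|sed -n '2p;4p'; python3 shift.py '[0,0,1,0,0,0,0,0,0,0,0,0,0,0,0]'|sed -n '2p;4p'
```

```text
eef_pos: [0.5378, 0.2498, 0.0601]
wrist_force: [1.4, 0.8, -1.6]
eef_pos: [0.5377, 0.2498, 0.0584]
wrist_force: [0.4, 0.1, -1.2]
eef_pos: [0.5378, 0.2497, 0.0574]
wrist_force: [0.4, 0.8, -0.6]
```

Scaled: 0.001 m is 1.

```bash
python3 shift.py '[0,0,1,0,0,0,0,0,0,0,0,0,0,0,0]'|sed -n '2p;4p'; python3 shift.py '[0,0,0.5,0,0,0,0,0,0,0,0,0,0,0,0]'|sed -n '2p;4p'
```

```text
eef_pos: [0.5378, 0.2499, 0.0572]
wrist_force: [-0.8, 0.8, 5.3]
eef_pos: [0.5378, 0.25, 0.0572]
wrist_force: [-3.0, -0.4, 8.6]
```

Down on the mat. I'll release, retreat clear and check both displays, the turntable and the bystanders by code.

```bash
python3 shift.py '[0,0,0,0,0.02,0,0,0,0,0.03,0,0,0,0,0.03,0,0,-20,0,0.03,0,0,-35,0,0.03]'|sed -n 2p; python3 shift.py '[0,0,-35,0,0.03,0,0,-35,0,0.03,0,0,-35,0,0.03,-30,-20,-30,0,0.03,-30,-20,0,0,0.03]'|sed -n 2p; python3 shift.py '[-30,-20,0,0,0.03,-30,-20,0,0,0.03,-30,-20,0,0,0.03,-30,-20,0,0,0.03,0,0,0,0,0.03]'; python3 - <<'E'
from chk import *
im=r.get_image("scene");S=r.calibration("scene");old=cv2.imread("pics/scene0.png")[:,:,::-1]
np.save("fin.npy",im)
h=cv2.cvtColor(im,cv2.COLOR_RGB2HSV)
for n,p in(("box",(.46,.3356,.03)),("tbar",(.538,.25,.03))):
    u,v=proj(S,np.array(p)).round().astype(int);print(n,u,v)
    for j in range(v-30,v+30,2): print(''.join('#' if V<80 else 'o' if Sx>120 and V>150 else 'b' if Sx>100 else '-' if V<180 else 'w' for H,Sx,V in h[j,u-34:u+35:2].tolist()))
d=np.abs(im.astype(int)-old).max(2)>50
for n,(a,b,c,e) in dict(jar=(255,262,295,302),dish=(198,185,232,214),hammer=(310,125,390,168)).items(): print(n,d[b:e,a:c].sum())
hk=proj(S,np.array([.5805+.113*np.cos(np.radians(6.5)),-.0575+.113*np.sin(np.radians(6.5)),.088])).round().astype(int);print("knob",hk, im[hk[1]-1:hk[1]+2,hk[0]].tolist())
E
```

```text
eef_pos: [0.5351, 0.249, 0.1083]
eef_pos: [0.4771, 0.2348, 0.2477]
t: 55.55
eef_pos: [0.3219, 0.197, 0.2405]
eef_rot: [0.916, 0.402, -0.006, -0.001]
wrist_force: [-0.4, 0.9, 0.1]
opening: 0.0301
gripper_force: 0.0
box 445 290
ooooooooooooooooooooobooobboobbbbbb
oooooooooooooooooooooobooobboobbbbb
ooooooooooooooooooooooobooobbobbbbb
oooooooooobbooooooooooooboooobbbbbb
oooooooooooboooooooooooooboooobbbbb
ooooooooooobooooooooooooobbooobbbbb
oooooooooooooooooooooooooobbooobbbb
oooooooooooooooooooooobbooobboobbbb
ooooooooooooooooooooob-boooobboobbb
oooooooooooboooooooob#-bboooobbobbb
ooooooobbbbbooooobbbb-#-booooobbbbb
ooooooobbbbbobbbb---b##-bbooooobbbb
ooooooobbbbb---------b##-boooooobbb
oooooooobbbb---------b##-bboooooobb
oooooooobbbbb-----wobb####boooooobb
oooooooobbb#b---o-----b###boooooobb
ooooooooobbbbb--------b##-bboooooob
oooooooooobb#b---------b##booooooob
oooooooooobb#b---------b#booooooooo
oooooooooobbb#b------bbbboooooooooo
ooooooooooobbbb--bbbbbbbboooooooooo
oooooooooooob##bbbbbbbbbooooooooooo
ooooooooooooo#bbbbbbooooooooooooooo
oooooooooooooobbooooooooooooooooooo
oooooooooo
[... 689 characters left out ...]
oooooooooooo--w-wwooooooooooooooo
ooooooooooooo---w-wwwoooooooooooooo
oooooooooooo-ww---wwwwoooooooooooob
oooooooooooowwww-bwwwwooooooooooobb
oooooooooooo-wwww-wwwwoooooooooooob
ooooooooooooowwwwwwwwwooooooooooooo
ooooooooooooo-wwwwwwwwooooooooooooo
oooooooooooooo-wwwwwwoooooooooooooo
ooooooooooooooo--wwwooooooooooooooo
ooooooooooooooooooooooooooooooooooo
ooooooooooooooooooooooooooooooooooo
ooooooooooooooooooooooooooooooooooo
ooooooooooooooooooooooooooooooooooo
ooooooooooooooooooooooooooooooooooo
ooooooooooooooooooooooooooooooooooo
ooooooooooooooooooooooooooooooooooo
boooooooooooooooooooooooooooooooooo
jar 0
dish 0
hammer 419
knob [263 207] [[252, 247, 245], [252, 248, 246], [253, 249, 247]]
```

```bash
python3 shift.py '[0,0,0,0,0.03,0,0,0,0,0.03,0,0,0,0,0.03]'|sed -n 2p; python3 - <<'E'
from h import *
for n,(a,b,c,e),f in(("scene",(305,115,395,172),"scene0"),("top",(335,240,420,310),"top0")):
    new=r.get_image(n);old=cv2.imread(f"pics/{f}.png")[:,:,::-1]
    for k,im in(("old",old),("new",new)):
        h=cv2.cvtColor(np.ascontiguousarray(im[b:e,a:c]),cv2.COLOR_RGB2HSV).astype(int)
        for nm,m in(("handle",(h[...,0]>13)&(h[...,2]>150)&(h[...,1]>60)),("head",(h[...,1]<45)&(h[...,2]>110))):
            y,x=np.nonzero(m);print(n,k,nm,m.sum(),x.mean().round(1) if len(x) else None,y.mean().round(1) if len(x) else None)
    d=np.abs(new.astype(int)-old).max(2)[b:e,a:c]>50; y,x=np.nonzero(d); print(d.sum(), (x.min(),x.max(),y.min(),y.max()) if len(x) else "")
E
```

```text
eef_pos: [0.3332, 0.2007, 0.2431]
scene old handle 486 37.7 27.0
scene old head 765 32.9 43.6
scene new handle 412 34.1 26.6
scene new head 720 30.9 43.7
512 (np.int64(3), np.int64(89), np.int64(0), np.int64(56))
top old handle 496 49.2 26.6
top old head 266 22.7 48.2
top new handle 440 51.2 25.3
top new head 230 23.6 49.0
1629 (np.int64(0), np.int64(84), np.int64(24), np.int64(62))
```

```bash
python3 - <<'E'
from h import *
new=np.ascontiguousarray(r.get_image("top"));old=np.ascontiguousarray(cv2.imread("pics/top0.png")[:,:,::-1])
for nm,(a,b,c,e) in dict(tip=(392,242,416,266),head=(340,270,376,305)).items():
    for dx in (-2,-1,0,1,2):
        print(nm,dx,[round(float(cv2.matchTemplate(cv2.Canny(new,60,150)[b+dy:e+dy,a+dx:c+dx],cv2.Canny(old,60,150)[b:e,a:c],cv2.TM_CCOEFF_NORMED)[0,0]),2) for dy in(-2,-1,0,1,2)])
E
```

```text
tip -2 [0.08, -0.11, -0.11, 0.3, 0.54]
tip -1 [-0.08, -0.08, 0.32, 0.62, 0.08]
tip 0 [-0.11, 0.24, 0.99, 0.23, -0.13]
tip 1 [0.09, 0.61, 0.32, -0.07, -0.09]
tip 2 [0.53, 0.3, -0.09, -0.09, 0.12]
head -2 [0.08, -0.08, -0.13, 0.02, 0.16]
head -1 [0.13, 0.08, 0.04, 0.15, 0.11]
head 0 [-0.05, 0.21, 0.48, 0.24, -0.06]
head 1 [-0.06, 0.18, 0.4, 0.28, 0.05]
head 2 [0.05, 0.13, 0.02, 0.05, 0.16]
```

The hammer hasn't moved: only the shadow across it changed. Handing in.

```bash
python3 -c "
from bench import r
print(r.finish_job())"
```

```text
the job is handed in; nothing more can be done
None
```

The job is handed in: the T-bar and ring box (no ring cone was there) stood on their pads for all three pictures at zero, one and two clicks and are now back upright on the mat, the turntable rests at two clicks, and the jar, dish and hammer are where they were.

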